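Clear the fence stops into the bail-arm tote and stack the carry tote

ROBOT

A 6-joint arm with a two-finger parallel gripper is mounted at the origin on the work surface. World frame = base frame: x ahead of the robot, y to its left, z up, the work surface at z = 0. Lengths are in mm, angles in rad, forces in N, time in s.
With the tool pointing down it reaches from about 350 to 725 mm from the base axis. Payload 4.3 kg.
Tool frame: the origin (TCP) lies at the very end of the fingers, on their centre line; the grasp point (between the pads) lies 19 mm behind it (r.grip_depth is the distance from the TCP to the grasp point, in mm); z points along the fingers, y is the line along which they close (so a half turn about z gives the same grasp; the last joint's range is limited). The gripper opens to 85 mm and grips with 20 to 120 N. Pads are 22 mm wide; open, the fingers measure 114 mm over their backs; the gripper's body (76 mm by 85 mm) begins 54 mm behind the grasp point. The pads swing forward as they close: fully open they stand 13 mm farther back than shut.
Start: joints at [-0.11, 0.377, 0.081, 1.274, 0, 1.46], TCP at [575.036, 0.002, 231.329] pointing down, gripper open.
Joint ranges: [-2.72, 2.72], [-0.84, 1.66], [-1.02, 1.22], [-1.77, 2.12], [-1.37, 1.28], [-3.14, 3.14]. Speed limits (rad/s): [2.57, 2.57, 3.14, 3.14, 3.14, 3.14].

INTERFACE

Orientations are given as a unit quaternion [x, y, z, w].
In Python, from workcell import r, vision, order gives the robot as it stands.
- The arm moves only by the tool step_arm, never from a script. Its argument "increments" is a list of rows, each an object of numbers: "x", "y", "z": the shift along the tool's x, y, z in cm; "roll": the turn about the tool's z in rad. A call has 1 to 8 rows; each row is the pose to reach, as a shift and turn from the pose commanded when the call began, along the tool's axes at that moment; what a row does not reach only later rows make up. A row lasts 1/10 s, in which the tool goes at most 50 mm and 8.59 degrees, less where a joint would pass 70% of its speed; a pose out of reach is approached as far as the arm can. A call with a gripper value outside its range is refused whole. "hand" is the finger opening in cm, from 0 to 8.54, set as the call begins (left out, the last holds). The fingers move at their own pace and stop on an object; "grip_force" is the grip in N (left out, the last holds). Time passes only in rows, so rows that repeat a pose let the fingers close. It gives the time, the measured TCP pose, the force, the opening and the grip force at its end, in the units of the state.
- r.get_obs(): the state, without advancing time (a new reading comes with each control period).
- vision.snapshot(name): name is "scene" or "side" or "wrist"; returns a dict with "color" (400x640x3 uint8, blue, green, red), "camera_matrix" (3x3 intrinsics, pixels), "D" ([k1, k2, p1, p2, k3] as OpenCV has them; the pictures are not rectified), "xyz" and "attitude" of the camera in the world. Camera axes: x right, y down, z forward; pixel columns grow to the right and rows downward; lengths in mm; the calibration is good to about 2 mm. A picture is of the moment at which its call begins. There is no depth.
- order.hand_in(): hands the job in; it is judged then, once.
The state is a dict: "t": time; "q": joint angles; "joint_vel": joint speeds; "tau": joint torques, N m; "ee_pos": TCP position; "tool_rot": TCP orientation; "ft_force": force on the tool from outside, world axes, zero at the start; "torque": the same for the moment, N m; "grip_width": finger opening in mm; "gripper_force": force on a finger pad.
Only numpy, scipy, OpenCV 4.12 (cv2) and the standard library are available. Lean on these libraries where they do the work, as an engineer would, in place of code of your own. Each camera call takes 0.05 s, during which the arm holds its last target. There are 200 camera calls.

TASK

Clear the fence: slide every stop block along the T-slot and out at its open end, and put them all inside the tote with the wire bail arms. Then, with both bail arms swung fully in over that tote's opening, stack the carry tote squarely on them, level and with its grooves seated over the two bars. Leave the other things on the bench where they are.

Things in the scene. Friction and masses are not known exactly. Their poses are not given: they have to be found in the camera images.
- fence: fixed aluminium fence, 34 mm wide (x), 360 long (y), 40 high; origin under its centre. T-slot along its top: mouth 11 mm, lips 5 thick, channel 22 wide, 9.5 deep below the lips. Stops can leave it only through the open end, at own y = -180 mm; a black cap closes the +y end. Two fixing feet behind it (+x), 20 mm high
- fence_open_end (a point): centre of the T-slot's open end, at the fence's top face, 40 mm above the bench; a stop whose origin is 25 mm or more past it (towards the fence's -y) is clear of the slot and can be lifted
- stop1: stop block, loosened, slides freely; some of the five absent. Origin: middle of the base plate's underside, level with the fence top while in the slot. y along slot. Grey body 30 (x) x 40 (y) mm, z 8 to 40; knob 20 dia to z 52; base plate x -28 to 15, z 0 to 8; front lip x -28 to -20 down to z -12.5; T-foot 18 x 34, on an 8 mm neck, also to z -12.5, so it stands on a flat floor. 0.14 kg
- stop2: another stop block, the same as stop1 in shape and origin; may be absent
- stop3: another stop block, the same as stop1 in shape and origin; may be absent
- stop4: another stop block, the same as stop1 in shape and origin; may be absent
- stop5: another stop block, the same as stop1 in shape and origin; may be absent
- tote: bail-arm tote: open grey plastic tote, loose, no handle, about 1 kg. Origin under its centre. Rim 170 mm (own x) x 250 (own y), 85 high; inside 154 x 234 at the top, tapering to 134 x 214 at the floor, which is 10 mm above the origin. Two steel wire bail arms are hinged on its long sides near the ends
- bail_left (a joint): angle of the bail arm at the tote's +y end: cross bar of 8 mm wire, 180 long along the tote's x, on two legs 45 mm from the pivot axis (along x at own y 110, z 78 mm). 0 = fully out, legs level, bar beyond the end wall; swings up and over; 2.89 = fully in, bar lying on the rim across the opening. Stiff: stays where left; 1 to 2 N at the bar moves it
- bail_left_bar (a point): middle of the cross bar (on its axis) of the bail arm at the +y end: in the tote's frame at y 155, z 78 mm when fully out, at y 66, z 89 mm when fully in
- bail_right (a joint): the same for the bail arm at the tote's -y end: pivot axis at own y -110, z 78 mm; 0 = fully out, 2.89 rad = fully in
- bail_right_bar (a point): middle of the cross bar (on its axis) of the bail arm at the -y end: y -155, z 78 mm when fully out, y -66, z 89 mm when fully in
- carry_tote: carry tote: same shape and size as the tote, loose, bridge handle, two cartons fixed in it; 0.55 to 0.9 kg. Origin under its centre, own y lengthwise. Underside: two cross grooves 24 mm wide, 6 deep, at own y +66 and -66 mm, which drop over the other tote's bars (either way round); seated, its origin is 87 mm above the tote's origin; 93 mm means perched, not seated
- carry_handle (a point): centre of the carry tote's black handle bar, 130 mm above that tote's underside: level bar of 16 x 16 mm section along its own x, 150 mm clear between uprights, free below
- tape_measure: bystander: black tape measure 65 x 32 x 65 mm, origin under its centre
- pencil: bystander: flat carpenter's pencil 165 x 14 x 7 mm, lying along its x between the totes
- try_square: bystander: try square lying flat, stock 120 x 25 x 16 mm at its origin, blade 200 mm along its +y
- sanding_block: bystander: cork sanding block 115 x 65 x 26 mm, origin under its centre
- glue: bystander: upright glue bottle, 60 mm diameter, 170 mm high, origin under its centre
- screwdriver: bystander: screwdriver lying along its x
- offcut: bystander: wooden offcut 150 x 60 x 22 mm, origin under its centre

How it is judged:
By the outcome, as a careful person would: the job done as asked, in the order asked, and still so for the second after the job is handed in, with the robot touching nothing.
Of stop1, stop2, stop3, stop4, stop5 only 3 to 5 are there at a start; the rules pass over those that are not, and their reading is None.
At some moment in a run one of tote, carry_tote may be knocked a few centimetres aside while the robot is not near it.
Once in a run the grip may slacken for a moment while it holds something.
It also fails if it takes over 210 s, if anything falls off the work surface, if the arm or the gripper's body presses on something with over 40 N, if the wrist force passes 120 N, or if a joint passes its speed limit or range.

## Working session

There is one attempt and no reset: what is moved stays moved. The work goes in short steps, Python scripts to look and compute and a tool call to move; the robot and the scene stay as the last step left them, time stands still between calls to the robot, and variables do not carry over. Pictures are saved under pics/ and viewed, at most 14 in all, crops included, and the job is handed in when it is done.

Besides the shell and the picture viewer there is one more tool, called after ">>>" as name(argument=value, ...), one argument or row to a line, values as JSON. step_arm: Moves the arm, as the interface text tells. Its arguments: {"type":"object","properties":{"increments":{"type":"array","items":{"type":"object","properties":{"x":{"type":"number"},"y":{"type":"number"},"z":{"type":"number"},"roll":{"type":"number"}}}},"hand":{"type":"number"},"grip_force":{"type":"number"}},"required":["increments"]}

```bash
mkdir -p pics
cat > h.py <<'E'
import numpy as np, cv2
from scipy.spatial.transform import Rotation as R
from workcell import r, vision, order
def snap(n,f=None):
    s=vision.snapshot(n)
    if f: cv2.imwrite('pics/'+f,s['color'])
    import pickle; pickle.dump(s,open('pics/%s.pkl'%n,'wb'))
    return s
def load(n):
    import pickle; return pickle.load(open('pics/%s.pkl'%n,'rb'))
def cam(s):
    a=np.array(s['attitude'],float)
    M=a if a.shape==(3,3) else R.from_quat(a).as_matrix()
    return np.array(s['xyz'],float),M,np.array(s['camera_matrix'],float),np.array(s['D'],float)
def px2w(s,uv,z):
    c,M,K,D=cam(s)
    p=cv2.undistortPoints(np.array(uv,float).reshape(-1,1,2),K,D).reshape(-1,2)
    d=np.c_[p,np.ones(len(p))]@M.T
    z=np.broadcast_to(z,len(p))
    return c+d*((z-c[2])/d[:,2])[:,None]
def w2px(s,P):
    c,M,K,D=cam(s)
    P=(np.array(P,float).reshape(-1,3)-c)@M
    return cv2.projectPoints(P.reshape(-1,1,3),np.zeros(3),np.zeros(3),K,D)[0].reshape(-1,2)
E
python3 - <<'E'
from h import *
for n in ('scene','side','wrist'):
    s=snap(n,n+'0.png'); print(n,s['xyz'],s['attitude'],s['camera_matrix'][0][0])
print(r.get_obs())
a=[cv2.imread('pics/%s0.png'%n) for n in('scene','side')]
E
```

```text
scene [1725.70092316  404.46987878  973.78224749] [ 0.51368746  0.7230068  -0.37123067 -0.27490753] 459.2733277583485
side [-198.89865634 -738.36173555  879.73780125] [ 0.8267405  -0.33838039  0.18181368 -0.41102634] 409.6217650051288
wrist [575.69647004  64.52790982 373.97950922] [ 9.91426273e-01  4.16965994e-04 -7.28595827e-04  1.30664614e-01] 302.51725978651785
{'t': 0.15, 'q': array([-1.10321826e-01,  3.77904642e-01,  7.99799242e-02,  1.27443537e+00,
        4.94364189e-06,  1.46051770e+00]), 'joint_vel': array([ 0.00018172, -0.00231273,  0.00308756, -0.00013679, -0.00040324,
       -0.0016716 ]), 'tau': array([ 1.00972400e-03, -4.64035428e+01,  2.70170492e+01,  1.39211598e-02,
       -6.30224304e-05,  7.89257683e-06]), 'ee_pos': array([5.74505391e+02, 4.98435017e-02, 2.30588437e+02]), 'tool_rot': array([ 7.07121840e-01,  7.07091290e-01, -4.86723963e-04, -6.11914974e-04]), 'ft_force': array([ 0.51703334, -0.2303708 ,  1.12576206]), 'torque': array([-0.01788369,  0.01805442,  0.04061461]), 'gripper_force': 0.0, 'grip_width': 85.50603519087917}
```

View pics/scene0.png

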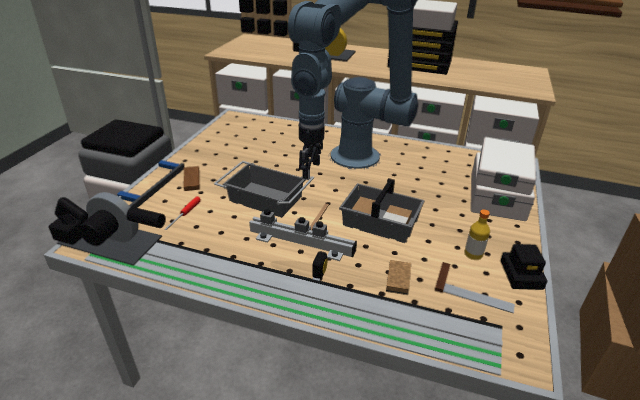

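View pics/side0.png

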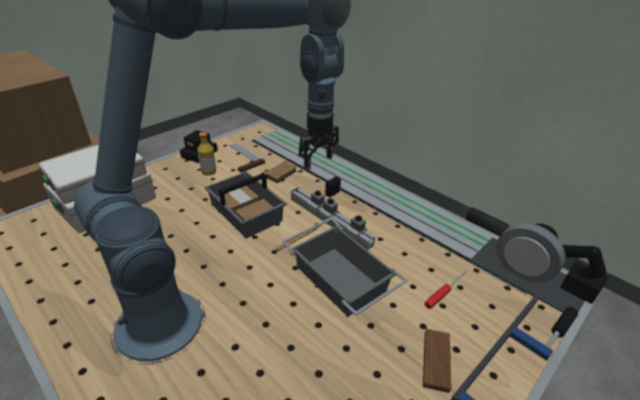

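The scene shows the tote with bail arms at about (265,188), the carry tote at about (382,210), and the fence from (252,226) to (355,248). Three stops sit at about (267,216), (302,226) and (320,230). I'll enlarge next.

Run:
```python
from h import *
a=cv2.imread('pics/scene0.png')[150:290,205:435]; cv2.imwrite('pics/c1.png',cv2.resize(a,None,fx=3.45,fy=3.45,interpolation=cv2.INTER_CUBIC))
a=cv2.imread('pics/side0.png')[165:315,200:410]; cv2.imwrite('pics/c2.png',cv2.resize(a,None,fx=3.8,fy=3.8,interpolation=cv2.INTER_CUBIC))
```

```text
(no output)
```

View pics/c1.png

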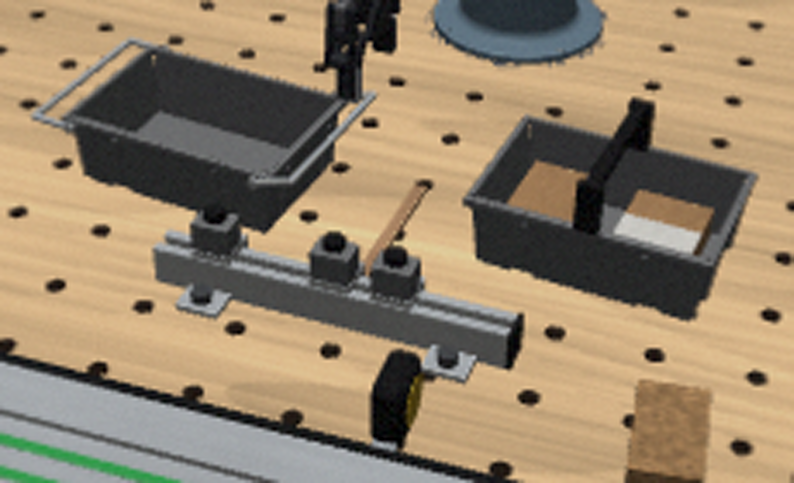

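View pics/c2.png

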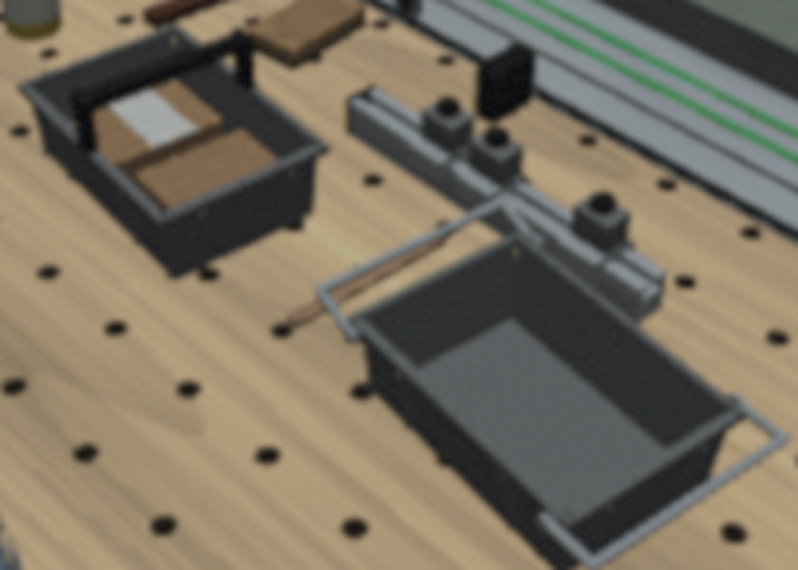

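View pics/wrist0.png

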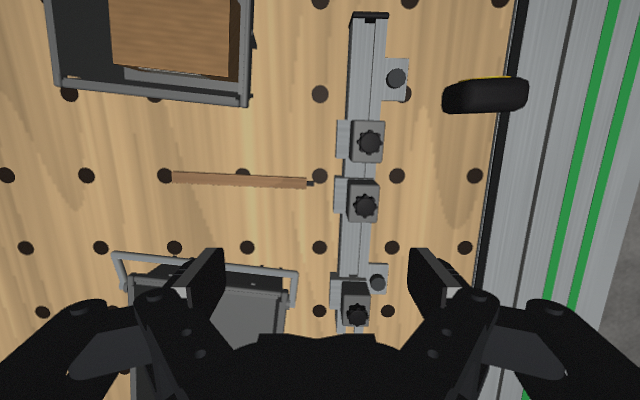

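Run:
```python
from h import *
np.set_printoptions(precision=1,suppress=True)
sc,sd,wr=load('scene'),load('side'),load('wrist')
C1=lambda p:np.array(p)/3.45+[205,150]
C2=lambda p:np.array(p)/3.8+[200,165]
print('tote sc',px2w(sc,C1([(72,120),(148,52),(345,103),(272,182)]),85))
print('tote sd',px2w(sd,C2([(520,235),(360,322),(740,400),(565,518)]),85))
print('carry sc',px2w(sc,C1([(528,118),(468,200),(755,177),(700,262)]),85))
print('carry sd',px2w(sd,C2([(22,88),(175,30),(325,150),(165,215)]),85))
print('carry wr',px2w(wr,[(58,86),(247,103)],85))
print('handle sc',px2w(sc,C1([(585,185),(641,103)]),138), 'sd',px2w(sd,C2([(82,100),(243,38)]),138))
print('fence sc open',px2w(sc,C1([(155,250),(172,236)]),40))
print('fence sd open top',px2w(sd,C2([(640,305),(662,278)]),40),'cap',px2w(sd,C2([(348,100),(370,88)]),40))
print('fence wr top +y',px2w(wr,[(352,13),(388,15)],40))
print('knobs wr',px2w(wr,[(370,141),(365,205),(357,314)],92))
print('knobs sc',px2w(sc,C1([(213,213),(335,240),(397,256)]),92))
print('knobs sd',px2w(sd,C2([(602,202),(496,137),(448,107)]),92))
print('bail left bar wr',px2w(wr,[(113,252),(297,274)],78),'pencil',px2w(wr,[(172,176),(313,184)],5), 'tape',px2w(wr,[(443,100),(528,95)],65))
print(w2px(wr,[[575,0,230]]))
```

```text
tote sc [[ 515.7 -345.1   85. ]
 [ 361.6 -333.1   85. ]
 [ 386.7  -90.4   85. ]
 [ 549.  -107.    85. ]]
tote sd [[ 539.8 -119.2   85. ]
 [ 378.3 -105.4   85. ]
 [ 517.8 -351.    85. ]
 [ 347.8 -334.8   85. ]]
carry sc [[348.3  99.7  85. ]
 [512.3  82.9  85. ]
 [376.  341.2  85. ]
 [533.7 313.   85. ]]
carry sd [[368.1 329.2  85. ]
 [527.1 313.8  85. ]
 [502.9  73.1  85. ]
 [350.6  96.   85. ]]
carry wr [[346.9  93.1  85. ]
 [512.5  80.   85. ]]
handle sc [[524.4 197.3 138. ]
 [363.8 217.5 138. ]] sd [[356.4 209.2 138. ]
 [514.2 192.3 138. ]]
fence sc open [[ 635.6 -195.4   40. ]
 [ 609.3 -189.7   40. ]]
fence sd open top [[ 586.6 -210.2   40. ]
 [ 625.4 -202.    40. ]] cap [[611.2 163.3  40. ]
 [640.1 163.8  40. ]]
fence wr top +y [[610.  165.4  40. ]
 [645.  163.5  40. ]]
knobs wr [[ 624.5   46.8   92. ]
 [ 622.5  -13.9   92. ]
 [ 619.  -134.7   92. ]]
knobs sc [[ 625.1 -135.8   92. ]
 [ 625.6  -12.3   92. ]
 [ 629.1   49.6   92. ]]
knobs sd [[ 613.1 -142.4   92. ]
 [ 615.9  -21.1   92. ]
 [ 617.9   39.    92. ]]
bail left bar wr [[361.8 -69.3  78. ]
 [554.6 -95.3  78. ]] pencil [[397.9  -1.3   5. ]
 [571.3 -11.1   5. ]] tape [[697.5  83.7  65. ]
 [777.4  87.7  65. ]]
[[315.1 250.8]]
```

>>> step_arm(
  increments=[
    {"x": -4.5, "y": 1.5, "z": 0, "roll": 0.03},
    {"x": -9, "y": 3, "z": 0, "roll": 0.03},
    {"x": -13.5, "y": 4.45, "z": 0, "roll": 0.03},
    {"x": -13.5, "y": 4.45, "z": 3.5, "roll": 0.03},
    {"x": -13.5, "y": 4.45, "z": 7, "roll": 0.03},
    {"x": -13.5, "y": 4.45, "z": 9, "roll": 0.03},
    {"x": -13.5, "y": 4.45, "z": 9, "roll": 0.03},
    {"x": -13.5, "y": 4.45, "z": 9, "roll": 0.03},
  ],
  hand=7,
  grip_force=40,
)

```text
t: 0.95
ee_pos: [619.2, -134.9, 141.3]
tool_rot: [0.718, 0.696, -0.0, -0.0]
ft_force: [-0.5, 0.2, -0.3]
grip_width: 69.9
gripper_force: 0.0
```

Run:
```python
from h import *
s=snap('wrist','w1.png')
o=r.get_obs(); print(o['ee_pos'],o['tool_rot'],o['ft_force'])
print(w2px(s,[o['ee_pos'],[619,-135,92]]))
```

```text
[ 620.15147562 -135.11262829  142.51379858] [7.17591465e-01 6.96463865e-01 3.55008895e-04 6.68993467e-04] [-0.10451791  1.08062322  0.30507078]
[[315.77563378 252.42610353]
 [314.19166545 220.72814646]]
```

View pics/w1.png

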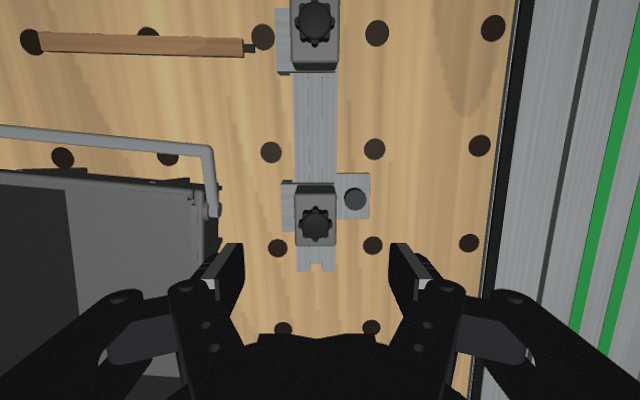

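The knob is at (315,225), within 3 mm of the prediction, and the slot is vertical in the image. I'll descend, grip and slide it out.

>>> step_arm(
  increments=[
    {"x": -0.2, "z": 3},
    {"x": -0.2, "z": 6},
    {"x": -0.2, "z": 8},
    {"x": -0.2, "z": 9},
    {"x": -0.2, "z": 9},
  ],
  hand=5.5,
)

```text
schema error: expected keys x, y, z, roll
```

>>> step_arm(
  increments=[
    {"x": 0},
    {"x": 0},
    {"x": 0},
    {"x": 0},
    {"x": 0},
    {"x": 0},
  ],
  hand=1.5,
  grip_force=40,
)

```text
schema error: expected keys x, y, z, roll
```

>>> step_arm(
  increments=[
    {"x": -1.5},
    {"x": -3.5},
    {"x": -5.5},
    {"x": -7.5},
    {"x": -9},
    {"x": -10},
    {"x": -10},
  ],
)

```text
schema error: expected keys x, y, z, roll
```

Run:
```python
from h import *
s=load('wrist')
print(px2w(s,[(316,268)],40)); print(px2w(s,[(315,225)],92))
# tote rim from wrist: corner leg pivot
print(px2w(s,[(0,130),(210,150)],78))
```

```text
[[ 618.34229012 -196.65847135   40.        ]]
[[ 619.45057043 -138.0433871    92.        ]]
[[415.77565127 -71.14957814  78.        ]
 [550.02312891 -87.37149115  78.        ]]
```

>>> step_arm(
  increments=[
    {"x": -0.2, "y": 0, "z": 3, "roll": 0},
    {"x": -0.2, "y": 0, "z": 6, "roll": 0},
    {"x": -0.2, "y": 0, "z": 8, "roll": 0},
    {"x": -0.2, "y": 0, "z": 9, "roll": 0},
    {"x": -0.2, "y": 0, "z": 9, "roll": 0},
  ],
  hand=5.5,
)

```text
t: 1.5
ee_pos: [619.5, -136.8, 51.4]
tool_rot: [0.718, 0.697, -0.0, -0.0]
ft_force: [0.0, -0.4, -1.1]
grip_width: 54.9
gripper_force: 0.0
```

>>> step_arm(
  increments=[
    {"x": 0, "y": 0, "z": 0, "roll": 0},
    {"x": 0, "y": 0, "z": 0, "roll": 0},
    {"x": 0, "y": 0, "z": 0, "roll": 0},
    {"x": 0, "y": 0, "z": 0, "roll": 0},
    {"x": 0, "y": 0, "z": 0, "roll": 0},
    {"x": 0, "y": 0, "z": 0, "roll": 0},
  ],
  hand=1.5,
  grip_force=40,
)

```text
t: 2.1
ee_pos: [620.0, -137.4, 53.4]
tool_rot: [0.718, 0.696, 0.0, 0.001]
ft_force: [-3.7, -0.4, 6.3]
grip_width: 29.9
gripper_force: 40.6
```

>>> step_arm(
  increments=[
    {"x": -1.5, "y": 0, "z": 0, "roll": 0},
    {"x": -3.5, "y": 0, "z": 0, "roll": 0},
    {"x": -5.5, "y": 0, "z": 0, "roll": 0},
    {"x": -7.5, "y": 0, "z": 0, "roll": 0},
    {"x": -9, "y": 0, "z": 0, "roll": 0},
    {"x": -10, "y": 0, "z": 0, "roll": 0},
    {"x": -10, "y": 0, "z": 0, "roll": 0},
  ],
)

```text
t: 2.8
ee_pos: [616.6, -238.6, 51.3]
tool_rot: [0.718, 0.696, -0.0, 0.0]
ft_force: [0.2, 0.2, -0.9]
grip_width: 29.3
gripper_force: 39.6
```

>>> step_arm(
  increments=[
    {"x": 0, "y": 0, "z": -3, "roll": 0},
    {"x": 0, "y": 0, "z": -6.5, "roll": 0},
    {"x": 0, "y": 0, "z": -10, "roll": 0},
    {"x": -1, "y": -4, "z": -10, "roll": 0},
    {"x": -2.5, "y": -8, "z": -10, "roll": 0},
    {"x": -4, "y": -12, "z": -10, "roll": 0},
    {"x": -5, "y": -16.5, "z": -10, "roll": 0},
    {"x": -5, "y": -16.5, "z": -10, "roll": 0},
  ],
)

```text
t: 3.6
ee_pos: [443.5, -280.0, 149.8]
tool_rot: [0.719, 0.695, -0.001, -0.004]
ft_force: [0.7, 0.4, -1.5]
grip_width: 29.1
gripper_force: 40.3
```

Run:
```python
from h import *
s=snap('wrist','w2.png')
o=r.get_obs(); print(o['ee_pos'],o['tool_rot'],o['ft_force'],o['grip_width'],o['gripper_force'])
```

```text
[ 446.92669622 -280.68434538  150.58462592] [ 7.18469199e-01  6.95556391e-01 -8.19190983e-05 -1.81913120e-03] [ 0.21104492 -1.21666181 -0.59900979] 29.451885648790622 40.2965122461319
```

View pics/w2.png

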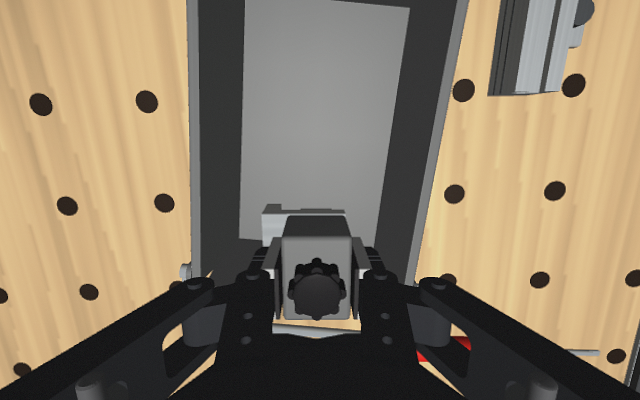

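The stop is held well and is over the tote. The floor spans roughly 240–385 px and the rim lines are visible, so I'll measure the tote's x centre.

Run:
```python
from h import *
np.set_printoptions(precision=1,suppress=True)
s=load('wrist')
print(px2w(s,[(188,50),(190,200),(465,10),(438,160)],85)); print(px2w(s,[(245,50),(239,236),(405,50),(385,200)],10))
```

```text
[[ 367.5 -170.2   85. ]
 [ 354.9 -266.8   85. ]
 [ 538.1 -154.3   85. ]
 [ 528.7 -244.    85. ]]
[[ 387.2 -155.    10. ]
 [ 365.1 -323.5   10. ]
 [ 523.2 -159.8   10. ]
 [ 509.8 -290.9   10. ]]
```

>>> step_arm(
  increments=[
    {"x": 0, "y": 0, "z": 3.5, "roll": 0},
    {"x": 0, "y": 0, "z": 7, "roll": 0},
    {"x": 0, "y": 0, "z": 9.5, "roll": 0},
    {"x": 0, "y": 0, "z": 11, "roll": 0},
    {"x": 0, "y": 0, "z": 11.4, "roll": 0},
    {"x": 0, "y": 0, "z": 11.4, "roll": 0},
  ],
)

```text
t: 4.25
ee_pos: [450.9, -281.3, 37.2]
tool_rot: [0.717, 0.697, 0.0, -0.0]
ft_force: [-0.6, 0.5, -0.6]
grip_width: 29.3
gripper_force: 40.5
```

>>> step_arm(
  increments=[
    {"x": 0, "y": 0, "z": 0, "roll": 0},
    {"x": 0, "y": 0, "z": 0, "roll": 0},
    {"x": 0, "y": 0, "z": 0, "roll": 0},
    {"x": 0, "y": 0, "z": 0, "roll": 0},
    {"x": 0, "y": 0, "z": -3, "roll": 0},
    {"x": 0, "y": 0, "z": -7, "roll": 0},
    {"x": 0, "y": 0, "z": -11.5, "roll": 0},
    {"x": 0, "y": 0, "z": -11.5, "roll": 0},
  ],
  hand=5.0,
)

```text
t: 5.05
ee_pos: [453.7, -284.9, 159.0]
tool_rot: [0.718, 0.696, 0.001, 0.006]
ft_force: [0.4, -0.3, 0.5]
grip_width: 50.0
gripper_force: 0.0
```

Run:
```python
from h import *
s=load('wrist')
import copy
o=r.get_obs();print(o['ee_pos'])
# w1 camera pose: same offset from TCP as now
c=np.array(s['xyz'])-[446.93,-280.68,150.58]+[620.15,-135.11,142.51]
s['xyz']=c
print(px2w(s,[(315,225),(316,22)],92))
```

```text
[ 453.69516324 -284.91847211  159.000479  ]
[[ 616.65671436 -137.53626252   92.        ]
 [ 621.36107172  -15.81302      92.        ]]
```

>>> step_arm(
  increments=[
    {"x": 4, "y": 2.3, "z": 0, "roll": 0},
    {"x": 8, "y": 4.7, "z": 0, "roll": 0},
    {"x": 12, "y": 7, "z": 0, "roll": 0},
    {"x": 16, "y": 9.4, "z": 0, "roll": 0},
    {"x": 20, "y": 11.8, "z": 0, "roll": 0},
    {"x": 24, "y": 14.2, "z": 0, "roll": 0},
    {"x": 27, "y": 16.2, "z": 0, "roll": 0},
    {"x": 27, "y": 16.2, "z": 0, "roll": 0},
  ],
)

```text
t: 5.85
ee_pos: [622.1, -13.0, 151.6]
tool_rot: [0.716, 0.698, 0.001, -0.0]
ft_force: [-0.5, -1.3, -0.0]
grip_width: 50.1
gripper_force: 0.0
```

Run:
```python
from h import *
s=snap('wrist','w3.png')
o=r.get_obs(); print(o['ee_pos'],o['tool_rot'],o['ft_force'],o['grip_width'],o['gripper_force'])
```

```text
[620.78794006 -15.07821447 151.55724606] [ 7.16428364e-01  6.97660660e-01 -4.99099419e-05 -1.86174057e-05] [-0.34435128 -0.32698855 -0.6950873 ] 50.15097219105817 0.0
```

View pics/w3.png

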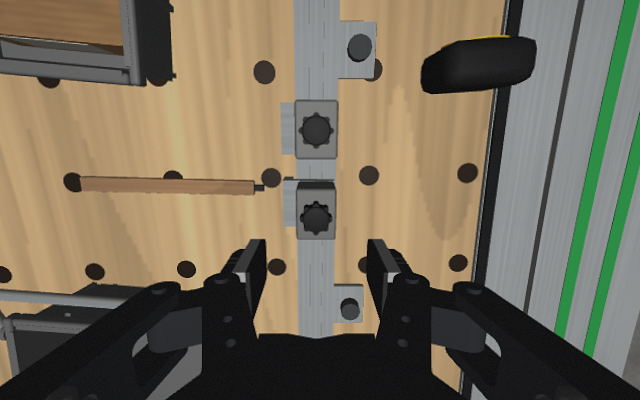

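The second knob at (316,217) lines up between the fingers; the third is at (316,131).

>>> step_arm(
  increments=[
    {"x": 0.1, "y": 0.1, "z": 3.5, "roll": 0},
    {"x": 0.1, "y": 0.1, "z": 7, "roll": 0},
    {"x": 0.1, "y": 0.1, "z": 9, "roll": 0},
    {"x": 0.1, "y": 0.1, "z": 9.8, "roll": 0},
    {"x": 0.1, "y": 0.1, "z": 9.8, "roll": 0},
  ],
)

```text
t: 6.4
ee_pos: [619.5, -16.9, 53.2]
tool_rot: [0.718, 0.696, -0.001, -0.001]
ft_force: [-0.1, -0.7, -0.6]
grip_width: 50.1
gripper_force: 0.0
```

>>> step_arm(
  increments=[
    {"x": 0, "y": 0, "z": 0, "roll": 0},
    {"x": 0, "y": 0, "z": 0, "roll": 0},
    {"x": 0, "y": 0, "z": 0, "roll": 0},
    {"x": 0, "y": 0, "z": 0, "roll": 0},
    {"x": 0, "y": 0, "z": 0, "roll": 0},
  ],
  hand=1.5,
  grip_force=40,
)

```text
t: 6.9
ee_pos: [622.5, -16.4, 56.1]
tool_rot: [0.718, 0.696, 0.001, 0.002]
ft_force: [-0.9, -0.9, 4.9]
grip_width: 29.5
gripper_force: 40.9
```

>>> step_arm(
  increments=[
    {"x": -2, "y": 0, "z": 0, "roll": 0},
    {"x": -4.5, "y": 0, "z": 0, "roll": 0},
    {"x": -7.5, "y": 0, "z": 0, "roll": 0},
    {"x": -10.5, "y": 0, "z": 0, "roll": 0},
    {"x": -13.5, "y": 0, "z": 0, "roll": 0},
    {"x": -16.5, "y": 0, "z": 0, "roll": 0},
    {"x": -19.5, "y": 0, "z": 0, "roll": 0},
    {"x": -22.5, "y": 0, "z": 0, "roll": 0},
  ],
)

```text
t: 7.7
ee_pos: [614.9, -241.7, 55.2]
tool_rot: [0.717, 0.697, 0.001, 0.001]
ft_force: [1.4, -0.1, -2.1]
grip_width: 29.3
gripper_force: 40.0
```

>>> step_arm(
  increments=[
    {"x": 0, "y": 0, "z": 0, "roll": 0},
    {"x": 0, "y": 0, "z": 0, "roll": 0},
  ],
)

```text
t: 7.9
ee_pos: [614.0, -241.1, 54.0]
tool_rot: [0.718, 0.696, 0.0, -0.0]
ft_force: [-0.4, 0.3, -2.0]
grip_width: 29.4
gripper_force: 40.0
```

>>> step_arm(
  increments=[
    {"x": 0, "y": 0, "z": -3, "roll": 0},
    {"x": 0, "y": 0, "z": -6.5, "roll": 0},
    {"x": 0, "y": 0, "z": -10, "roll": 0},
    {"x": 0.3, "y": -4, "z": -10, "roll": 0},
    {"x": 0.6, "y": -8, "z": -10, "roll": 0},
    {"x": 1, "y": -12, "z": -10, "roll": 0},
    {"x": 1.2, "y": -16.3, "z": -10, "roll": 0},
    {"x": 1.2, "y": -16.3, "z": -10, "roll": 0},
  ],
)

```text
t: 8.7
ee_pos: [443.9, -219.1, 152.0]
tool_rot: [0.718, 0.696, -0.001, -0.005]
ft_force: [-0.6, -0.6, -0.9]
grip_width: 29.4
gripper_force: 40.3
```

```bash
cat >> h.py <<'E'
def shift(name,box):
    # image shift of a region against the first picture
    a=cv2.cvtColor(cv2.imread('pics/%s0.png'%name),cv2.COLOR_BGR2GRAY)
    b=cv2.cvtColor(snap(name)['color'],cv2.COLOR_BGR2GRAY)
    u,v,w,h=box; m=cv2.matchTemplate(b[v-20:v+h+20,u-20:u+w+20],a[v:v+h,u:u+w],cv2.TM_CCOEFF_NORMED)
    _,q,_,p=cv2.minMaxLoc(m); return p[0]-20,p[1]-20,round(q,3)
E
python3 - <<'E'
from h import *
o=r.get_obs(); print(o['ee_pos'],o['grip_width'])
print('tote -y end scene',shift('scene',(212,160,35,45)),'side tote',shift('side',(340,260,70,60)))
print('carry',shift('scene',(360,185,66,56)),shift('side',(205,170,80,70)))
E
```

```text
[ 443.89057017 -219.11184022  152.01062586] 29.438491348076877
tote -y end scene (0, 0, 0.996) side tote (0, 0, 0.967)
carry (0, 0, 0.999) (0, 0, 1.0)
```

Nothing has moved. I'll lower and release.

>>> step_arm(
  increments=[
    {"x": 0, "y": 0, "z": 3.5, "roll": 0},
    {"x": 0, "y": 0, "z": 7, "roll": 0},
    {"x": 0, "y": 0, "z": 9.5, "roll": 0},
    {"x": 0, "y": 0, "z": 11, "roll": 0},
    {"x": 0, "y": 0, "z": 11.5, "roll": 0},
    {"x": 0, "y": 0, "z": 11.5, "roll": 0},
  ],
)

```text
t: 9.5
ee_pos: [453.0, -223.9, 39.4]
tool_rot: [0.717, 0.697, 0.0, 0.0]
ft_force: [1.3, 0.4, -1.2]
grip_width: 29.1
gripper_force: 40.3
```

>>> step_arm(
  increments=[
    {"x": 0, "y": 0, "z": 0, "roll": 0},
    {"x": 0, "y": 0, "z": 0, "roll": 0},
    {"x": 0, "y": 0, "z": 0, "roll": 0},
    {"x": 0, "y": 0, "z": 0, "roll": 0},
    {"x": 0, "y": 0, "z": -3, "roll": 0},
    {"x": 0, "y": 0, "z": -7, "roll": 0},
    {"x": 0, "y": 0, "z": -11.5, "roll": 0},
    {"x": 0, "y": 0, "z": -11.5, "roll": 0},
  ],
  hand=5.0,
)

```text
t: 10.3
ee_pos: [455.6, -226.5, 160.7]
tool_rot: [0.718, 0.696, 0.001, 0.006]
ft_force: [0.6, -1.1, 0.8]
grip_width: 49.9
gripper_force: 0.0
```

Run:
```python
from h import *
s=load('wrist')
print(px2w(s,[(316,217),(316,131)],92), r.get_obs()['ee_pos'])
```

```text
[[623.17718515 -13.7534298   92.        ]
 [624.59323253  45.17391031  92.        ]] [ 455.62217468 -226.51685269  160.68208963]
```

>>> step_arm(
  increments=[
    {"x": 4, "y": 2.4, "z": 0, "roll": 0},
    {"x": 8, "y": 4.8, "z": 0, "roll": 0},
    {"x": 12, "y": 7.2, "z": 0, "roll": 0},
    {"x": 16, "y": 9.6, "z": 0, "roll": 0},
    {"x": 20, "y": 12, "z": 0, "roll": 0},
    {"x": 24, "y": 14.4, "z": 0, "roll": 0},
    {"x": 27.4, "y": 16.5, "z": 0, "roll": 0},
    {"x": 27.4, "y": 16.5, "z": 0, "roll": 0},
  ],
)

```text
t: 11.1
ee_pos: [627.0, 49.3, 153.4]
tool_rot: [0.716, 0.698, 0.001, -0.0]
ft_force: [-0.6, -1.0, 0.1]
grip_width: 50.2
gripper_force: 0.0
```

>>> step_arm(
  increments=[
    {"x": 0, "y": 0, "z": 0, "roll": 0},
    {"x": 0, "y": 0, "z": 0, "roll": 0},
  ],
)

```text
t: 11.3
ee_pos: [624.2, 44.1, 153.9]
tool_rot: [0.718, 0.696, -0.001, -0.0]
ft_force: [0.1, -0.2, 0.3]
grip_width: 50.1
gripper_force: 0.0
```

>>> step_arm(
  increments=[
    {"x": 0, "y": 0, "z": 3.5, "roll": 0},
    {"x": 0, "y": 0, "z": 7, "roll": 0},
    {"x": 0, "y": 0, "z": 9, "roll": 0},
    {"x": 0, "y": 0, "z": 9.9, "roll": 0},
    {"x": 0, "y": 0, "z": 9.9, "roll": 0},
  ],
)

```text
t: 11.8
ee_pos: [623.4, 43.8, 54.2]
tool_rot: [0.718, 0.696, -0.001, -0.001]
ft_force: [0.3, -0.2, -0.8]
grip_width: 50.1
gripper_force: 0.0
```

>>> step_arm(
  increments=[
    {"x": 0, "y": 0, "z": 0, "roll": 0},
    {"x": 0, "y": 0, "z": 0, "roll": 0},
    {"x": 0, "y": 0, "z": 0, "roll": 0},
    {"x": 0, "y": 0, "z": 0, "roll": 0},
    {"x": 0, "y": 0, "z": 0, "roll": 0},
  ],
  hand=1.5,
  grip_force=40,
)

```text
t: 12.3
ee_pos: [625.4, 44.5, 57.1]
tool_rot: [0.718, 0.696, 0.0, 0.001]
ft_force: [-4.2, -1.7, 6.2]
grip_width: 29.2
gripper_force: 40.6
```

>>> step_arm(
  increments=[
    {"x": -2, "y": 0, "z": 0, "roll": 0},
    {"x": -5, "y": 0, "z": 0, "roll": 0},
    {"x": -8, "y": 0, "z": 0, "roll": 0},
    {"x": -11, "y": 0, "z": 0, "roll": 0},
    {"x": -14, "y": 0, "z": 0, "roll": 0},
    {"x": -17, "y": 0, "z": 0, "roll": 0},
    {"x": -20, "y": 0, "z": 0, "roll": 0},
    {"x": -23, "y": 0, "z": 0, "roll": 0},
  ],
)

```text
t: 13.1
ee_pos: [618.9, -184.9, 57.1]
tool_rot: [0.717, 0.697, 0.002, 0.0]
ft_force: [-0.2, 2.3, 2.8]
grip_width: 29.3
gripper_force: 40.2
```

>>> step_arm(
  increments=[
    {"x": -3, "y": 0, "z": 0, "roll": 0},
    {"x": -5.4, "y": 0, "z": 0, "roll": 0},
    {"x": -5.4, "y": 0, "z": 0, "roll": 0},
    {"x": -5.4, "y": 0, "z": 0, "roll": 0},
  ],
)

```text
t: 13.5
ee_pos: [616.9, -239.4, 55.7]
tool_rot: [0.718, 0.696, 0.001, 0.0]
ft_force: [-0.9, 0.5, -1.9]
grip_width: 29.3
gripper_force: 39.6
```

>>> step_arm(
  increments=[
    {"x": 0, "y": 0, "z": -3, "roll": 0},
    {"x": 0, "y": 0, "z": -6.5, "roll": 0},
    {"x": 0, "y": 0, "z": -10, "roll": 0},
    {"x": 1.7, "y": -4, "z": -10, "roll": 0},
    {"x": 3.4, "y": -8, "z": -10, "roll": 0},
    {"x": 5.2, "y": -12, "z": -10, "roll": 0},
    {"x": 7, "y": -16, "z": -10, "roll": 0},
    {"x": 7, "y": -16, "z": -10, "roll": 0},
  ],
)

```text
t: 14.3
ee_pos: [449.8, -158.1, 152.9]
tool_rot: [0.717, 0.697, -0.002, -0.006]
ft_force: [-0.2, 0.9, -2.2]
grip_width: 29.2
gripper_force: 40.1
```

Run:
```python
from h import *
o=r.get_obs(); print(o['ee_pos'],o['grip_width'])
print('tote -y end scene',shift('scene',(212,160,35,45)),'side tote',shift('side',(340,260,70,60)))
print('carry',shift('scene',(360,185,66,56)),shift('side',(205,170,80,70)))
```

```text
[ 449.7907389  -158.07780641  152.86939673] 29.246874424846418
tote -y end scene (0, 0, 0.996) side tote (0, 0, 0.95)
carry (0, 0, 0.999) (0, 0, 1.0)
```

>>> step_arm(
  increments=[
    {"x": 0, "y": 0, "z": 3.5, "roll": 0},
    {"x": 0, "y": 0, "z": 7, "roll": 0},
    {"x": 0, "y": 0, "z": 9.5, "roll": 0},
    {"x": 0, "y": 0, "z": 11, "roll": 0},
    {"x": 0, "y": 0, "z": 11.5, "roll": 0},
    {"x": 0, "y": 0, "z": 11.5, "roll": 0},
  ],
)

```text
t: 15.1
ee_pos: [459.9, -164.6, 40.5]
tool_rot: [0.718, 0.697, 0.0, 0.0]
ft_force: [0.6, 0.1, -1.8]
grip_width: 29.3
gripper_force: 40.2
```

>>> step_arm(
  increments=[
    {"x": 0, "y": 0, "z": 0, "roll": 0},
    {"x": 0, "y": 0, "z": 0, "roll": 0},
    {"x": 0, "y": 0, "z": 0, "roll": 0},
    {"x": 0, "y": 0, "z": 0, "roll": 0},
    {"x": 0, "y": 0, "z": -3, "roll": 0},
    {"x": 0, "y": 0, "z": -7, "roll": 0},
    {"x": 0, "y": 0, "z": -11.5, "roll": 0},
    {"x": 0, "y": 0, "z": -11.5, "roll": 0},
  ],
  hand=5.0,
)

```text
t: 15.9
ee_pos: [462.6, -166.2, 161.6]
tool_rot: [0.718, 0.696, 0.002, 0.006]
ft_force: [1.3, -0.9, 1.0]
grip_width: 50.1
gripper_force: 0.0
```

>>> step_arm(
  increments=[
    {"x": -3, "y": 0, "z": -3, "roll": 0},
    {"x": -6, "y": 0, "z": -6, "roll": 0},
    {"x": -9, "y": 0, "z": -9, "roll": 0},
    {"x": -12, "y": 0, "z": -12, "roll": 0},
    {"x": -14, "y": 0, "z": -15, "roll": 0},
    {"x": -14, "y": 0, "z": -16, "roll": 0},
    {"x": -14, "y": 0, "z": -16, "roll": 0},
    {"x": -14, "y": 0, "z": -16, "roll": 0},
  ],
  hand=8.0,
)

```text
t: 16.7
ee_pos: [454.2, -303.0, 313.9]
tool_rot: [0.717, 0.697, 0.0, -0.001]
ft_force: [0.3, -0.4, -0.6]
grip_width: 80.0
gripper_force: 0.0
```

Run:
```python
from h import *
s=snap('wrist','w4.png')
o=r.get_obs(); print(o['ee_pos'],o['tool_rot'],o['ft_force'],o['grip_width'],o['gripper_force'])
print('carry',shift('scene',(360,185,66,56)),shift('side',(205,170,80,70)))
```

```text
[ 453.98317482 -302.64164282  313.598996  ] [ 7.17208974e-01  6.96856591e-01  3.18695971e-05 -1.47565785e-03] [ 0.31571379  0.77129051 -0.44134434] 80.02708786444309 0.0
carry (0, 0, 0.999) (0, 0, 1.0)
```

View pics/w4.png

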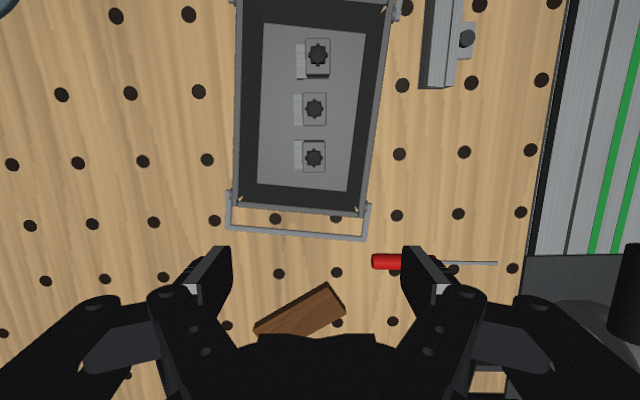

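All three stops stand upright in the tote. The -y bail bar runs from (228,229) to (368,240), and the rim sides and near-end corners are at about (235,206) and (360,216). Next, work out the tote pose and the tool turn.

Run:
```python
from h import *
np.set_printoptions(precision=1,suppress=True)
s=load('wrist')
a=cv2.resize(s['color'][180:250,215:385],None,fx=4.6,fy=4.6,interpolation=cv2.INTER_CUBIC); cv2.imwrite('pics/c3.png',a)
print('bar',px2w(s,[(230,229),(366,240)],78))
print('rim',px2w(s,[(233,207),(360,217),(236,20),(391,20)],85))
print('floor',px2w(s,[(257,183),(347,191),(263,24),(365,34)],10))
print('knobs',px2w(s,[(317,55),(314,109),(314,158)],74))
print(r.get_obs()['q'])
```

```text
bar [[ 338.6 -373.6   78. ]
 [ 519.4 -394.4   78. ]]
rim [[ 347.6 -341.5   85. ]
 [ 510.1 -359.5   85. ]
 [ 372.6 -130.1   85. ]
 [ 541.5 -134.9   85. ]]
floor [[ 365.3 -325.7   10. ]
 [ 500.7 -341.9   10. ]
 [ 390.5 -113.7   10. ]
 [ 524.8 -129.3   10. ]]
knobs [[ 460.  -164.9   74. ]
 [ 454.7 -224.3   74. ]
 [ 452.9 -283.3   74. ]]
[-0.7  0.3  0.2  1.5  0.   0.9]
```

View pics/c3.png

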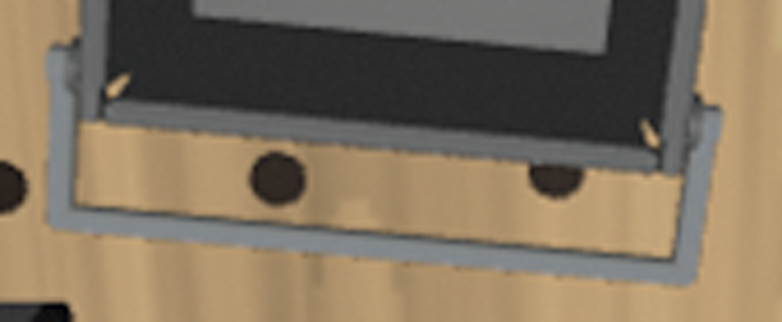

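The floor corners give the tote centre (445.3,-227.6) and yaw -0.1165, with sizes matching. The bar centre works out at about (427.3,-382.5), so I'll turn the tool and hover above it.

>>> step_arm(
  increments=[
    {"x": -1, "y": -0.3, "z": 2, "roll": -0.14},
    {"x": -2.5, "y": -0.8, "z": 4, "roll": -0.28},
    {"x": -4, "y": -1.2, "z": 6, "roll": -0.42},
    {"x": -5.5, "y": -1.7, "z": 8, "roll": -0.56},
    {"x": -7, "y": -2.1, "z": 10, "roll": -0.7},
    {"x": -8.1, "y": -2.45, "z": 12, "roll": -0.84},
    {"x": -8.1, "y": -2.45, "z": 14, "roll": -0.98},
    {"x": -8.1, "y": -2.45, "z": 16, "roll": -1.1},
  ],
  hand=1.8,
)

```text
t: 17.65
ee_pos: [426.9, -383.4, 153.4]
tool_rot: [0.245, 0.969, 0.001, -0.001]
ft_force: [-0.5, -0.0, -0.9]
grip_width: 18.2
gripper_force: 0.0
```

>>> step_arm(
  increments=[
    {"x": 0, "y": 0, "z": 0, "roll": -0.14},
    {"x": 0, "y": 0, "z": 0, "roll": -0.28},
    {"x": 0, "y": 0, "z": 0, "roll": -0.383},
    {"x": 0, "y": 0, "z": 0, "roll": -0.383},
    {"x": 0, "y": 0, "z": 0, "roll": -0.383},
  ],
)

```text
t: 18.15
ee_pos: [427.2, -383.4, 154.7]
tool_rot: [0.06, 0.998, 0.0, -0.0]
ft_force: [-0.2, -1.0, 0.2]
grip_width: 17.7
gripper_force: 0.0
```

Run:
```python
from h import *
np.set_printoptions(precision=2,suppress=True)
s=snap('wrist','w5.png')
o=r.get_obs(); print(o['ee_pos'],o['tool_rot'],o['grip_width'])
M=R.from_quat(o['tool_rot']).as_matrix(); print(M)
print('tote',shift('scene',(212,160,35,45)),shift('side',(340,260,70,60)))
c=np.array([445.3,-227.6,0]);x=np.array([.9932,-.1162,0]);y=np.array([.1162,.9932,0])
p=w2px(s,[c-155*y+k*x+[0,0,78] for k in(-80,-60,-40,40,60,80)]);print(p)
g=cv2.cvtColor(s['color'],cv2.COLOR_BGR2GRAY)
for u,v in p[:4]:
    u,v=int(u),int(v)
    if 0<=u<640 and 0<=v<400: print(u,v,g[v,max(0,u-14):u+15])
```

```text
[ 427.31 -383.69  154.88] [ 0.06  1.    0.   -0.  ] 18.102648773883548
[[-0.99  0.12 -0.  ]
 [ 0.12  0.99  0.  ]
 [ 0.    0.   -1.  ]]
tote (0, 0, 0.996) (0, 0, 0.766)
[[319.67  96.87]
 [319.65 126.91]
 [319.62 155.44]
 [319.55 257.13]
 [319.53 279.92]
 [319.52 301.83]]
319 96 [188 188 187 187 186 187 187 187 186 185 188 168 127 151 161 162 162 160
 161 159 158 149 126 138 183 180 179 178 177]
319 126 [186 187 186 187 186 186 187 186 187 188 174 133 130 156 162 163 162 162
 161 160 157 140 132 167 188 186 186 186 186]
319 155 [ 69  63  65  66  66  67  67  67  65  65  62  94 142 160 163 162 161 162
 161 160 155 134 134 164 162 163 161 161 161]
319 257 [194 194 195 194 194 194 193 193 193 196 177 130 154 162 163 161 162 161
 159 148 124 148 195 191 190 190 190 193 174]
```

The bar is 1.5 mm off its predicted position. I'll shift by +3 mm, descend astride the bar and grip.

>>> step_arm(
  increments=[
    {"x": 0, "y": 0.3, "z": 2, "roll": 0},
    {"x": 0, "y": 0.3, "z": 4, "roll": 0},
    {"x": 0, "y": 0.3, "z": 6, "roll": 0},
    {"x": 0, "y": 0.3, "z": 7.2, "roll": 0},
    {"x": 0, "y": 0.3, "z": 8, "roll": 0},
    {"x": 0, "y": 0.3, "z": 8.6, "roll": 0},
    {"x": 0, "y": 0.3, "z": 8.6, "roll": 0},
  ],
)

```text
t: 19.0
ee_pos: [427.7, -381.2, 69.0]
tool_rot: [0.059, 0.998, 0.0, -0.0]
ft_force: [0.6, 0.4, 0.7]
grip_width: 18.4
gripper_force: 0.0
```

>>> step_arm(
  increments=[
    {"x": 0, "y": 0, "z": 0, "roll": 0},
    {"x": 0, "y": 0, "z": 0, "roll": 0},
    {"x": 0, "y": 0, "z": 0, "roll": 0},
    {"x": 0, "y": 0, "z": 0, "roll": 0},
  ],
  hand=0,
  grip_force=25,
)

```text
t: 19.4
ee_pos: [428.1, -380.9, 69.6]
tool_rot: [0.059, 0.998, 0.0, 0.0]
ft_force: [2.0, 3.0, 0.4]
grip_width: 6.4
gripper_force: 25.7
```

>>> step_arm(
  increments=[
    {"x": 0, "y": 0.2, "z": -1.33, "roll": 0},
    {"x": 0, "y": 0.79, "z": -2.54, "roll": 0},
    {"x": 0, "y": 1.7, "z": -3.52, "roll": 0},
    {"x": 0, "y": 2.87, "z": -4.19, "roll": 0},
    {"x": 0, "y": 4.18, "z": -4.49, "roll": 0},
    {"x": 0, "y": 5.52, "z": -4.38, "roll": 0},
    {"x": 0, "y": 6.77, "z": -3.88, "roll": 0},
    {"x": 0, "y": 7.82, "z": -3.04, "roll": 0},
  ],
)

```text
t: 20.2
ee_pos: [438.5, -304.2, 102.8]
tool_rot: [0.059, 0.998, -0.002, 0.002]
ft_force: [-1.1, -0.7, 4.3]
grip_width: 6.7
gripper_force: 26.0
```

>>> step_arm(
  increments=[
    {"x": 0, "y": 0.54, "z": 0.72, "roll": 0},
    {"x": 0, "y": 0.75, "z": 1.12, "roll": 0},
    {"x": 0, "y": 0.75, "z": 1.12, "roll": 0},
    {"x": 0, "y": 0.75, "z": 1.12, "roll": 0},
  ],
)

```text
t: 20.6
ee_pos: [439.4, -295.4, 88.8]
tool_rot: [0.058, 0.998, 0.001, 0.002]
ft_force: [5.6, 3.3, 2.0]
grip_width: 6.5
gripper_force: 26.7
```

>>> step_arm(
  increments=[
    {"x": 0, "y": 0, "z": 0, "roll": 0},
    {"x": 0, "y": 0, "z": 0, "roll": 0},
    {"x": 0, "y": 0, "z": 0, "roll": 0},
    {"x": 0, "y": 0, "z": -1.5, "roll": 0},
    {"x": 0, "y": 0, "z": -3, "roll": 0},
    {"x": 0, "y": 0, "z": -3, "roll": 0},
  ],
  hand=1.8,
)

```text
t: 21.2
ee_pos: [438.7, -297.4, 120.1]
tool_rot: [0.059, 0.998, -0.001, 0.001]
ft_force: [0.9, 0.9, 0.4]
grip_width: 18.2
gripper_force: 0.0
```

>>> step_arm(
  increments=[
    {"x": 0, "y": 0, "z": 0, "roll": 0},
    {"x": 0, "y": 0, "z": 0, "roll": 0},
    {"x": 0, "y": 0, "z": 0, "roll": 0},
    {"x": 0, "y": 0.1, "z": 1, "roll": 0},
    {"x": 0, "y": 0.2, "z": 1.7, "roll": 0},
    {"x": 0, "y": 0.2, "z": 2.1, "roll": 0},
    {"x": 0, "y": 0.2, "z": 2.5, "roll": 0},
    {"x": 0, "y": 0.2, "z": 2.5, "roll": 0},
  ],
  hand=0,
)

```text
t: 22.0
ee_pos: [437.9, -294.0, 93.3]
tool_rot: [0.059, 0.998, 0.0, -0.0]
ft_force: [0.0, 0.0, -0.3]
grip_width: -0.3
gripper_force: 0.0
```

>>> step_arm(
  increments=[
    {"x": 0, "y": 0, "z": 0.2, "roll": 0},
    {"x": 0, "y": 0, "z": 0.4, "roll": 0},
    {"x": 0, "y": 0, "z": 0.4, "roll": 0},
  ],
)

```text
t: 22.3
ee_pos: [438.2, -294.2, 92.6]
tool_rot: [0.059, 0.998, -0.001, 0.001]
ft_force: [-7.1, 6.5, 24.4]
grip_width: -0.1
gripper_force: 12.3
```

Contact at z 92.6 confirms the bar is fully in. Next, the other bail.

>>> step_arm(
  increments=[
    {"x": 0, "y": 0, "z": -3, "roll": 0},
    {"x": 0, "y": 2, "z": -6.3, "roll": 0},
    {"x": 0, "y": 6, "z": -6.3, "roll": 0},
    {"x": 0, "y": 10.5, "z": -6.3, "roll": 0},
    {"x": 0, "y": 15, "z": -6.3, "roll": 0},
    {"x": 0.1, "y": 19, "z": -6.3, "roll": 0},
    {"x": 0.1, "y": 22.2, "z": -6.3, "roll": 0},
    {"x": 0.1, "y": 22.2, "z": -6.3, "roll": 0},
  ],
  hand=1.8,
)

```text
t: 23.1
ee_pos: [463.0, -70.4, 152.3]
tool_rot: [0.056, 0.998, 0.001, -0.0]
ft_force: [-0.3, -0.2, -0.7]
grip_width: 18.1
gripper_force: 0.0
```

>>> step_arm(
  increments=[
    {"x": 0, "y": 0, "z": 0, "roll": 0},
    {"x": 0, "y": 0, "z": 0, "roll": 0},
    {"x": 0, "y": 0, "z": 0, "roll": 0},
  ],
)

```text
t: 23.4
ee_pos: [463.3, -74.8, 152.5]
tool_rot: [0.06, 0.998, -0.0, 0.0]
ft_force: [0.1, 0.4, -1.0]
grip_width: 18.0
gripper_force: 0.0
```

Run:
```python
from h import *
np.set_printoptions(precision=2,suppress=True)
s=snap('wrist','w6.png')
o=r.get_obs(); print(o['ee_pos'],o['tool_rot'],o['grip_width'])
c=np.array([445.3,-227.6,0]);x=np.array([.9932,-.1162,0]);y=np.array([.1162,.9932,0])
print('own',(o['ee_pos']-c)@x,(o['ee_pos']-c)@y)
print('tote',shift('scene',(212,160,35,45)),'carry',shift('side',(205,170,80,70)))
p=w2px(s,[c+155*y+k*x+[0,0,78] for k in(-80,-60,-40,40,60,80)]);print(p)
g=cv2.cvtColor(s['color'],cv2.COLOR_BGR2GRAY)
for u,v in p[:5]:
    u,v=int(u),int(v)
    if 0<=u<640 and 0<=v<400: print(u,v,g[v,max(0,u-14):u+15])
```

```text
[463.28 -74.81 152.47] [ 0.06  1.   -0.    0.  ] 18.43322715022508
own 0.10064031893036471 153.84149236157126
tote (0, 0, 0.95) carry (0, 0, 1.0)
[[318.75  96.54]
 [318.76 126.9 ]
 [318.76 155.73]
 [318.8  258.29]
 [318.8  281.25]
 [318.81 303.3 ]]
318 96 [186 186 186 186 185 187 167 132 157 167 165 164 164 163 161 161 159 151
 125 139 184 182 182 181 181 181 180 180 180]
318 126 [178 178 179 178 179 181 160 128 159 167 167 166 166 163 163 161 159 144
 125 144 179 176 176 175 174 176 175 174 175]
318 155 [168 170 169 169 168 171 156 131 157 169 167 166 164 164 162 161 158 141
 127 159 181 179 180 182 180 182 183 186 186]
318 258 [193 193 193 192 192 195 180 140 153 168 168 164 164 163 162 161 151 131
 161 199 195 195 195 195 196 196 195 196 199]
318 281 [198 198 198 198 197 199 182 137 152 168 165 165 164 163 161 161 145 139
 178 198 197 196 196 196 198 196 196 197 196]
```

>>> step_arm(
  increments=[
    {"x": 0, "y": 0.05, "z": 2, "roll": 0},
    {"x": 0, "y": 0.05, "z": 4, "roll": 0},
    {"x": 0, "y": 0.05, "z": 6, "roll": 0},
    {"x": 0, "y": 0.05, "z": 7.2, "roll": 0},
    {"x": 0, "y": 0.05, "z": 8, "roll": 0},
    {"x": 0, "y": 0.05, "z": 8.4, "roll": 0},
    {"x": 0, "y": 0.05, "z": 8.4, "roll": 0},
  ],
)

```text
t: 24.25
ee_pos: [463.2, -73.4, 68.4]
tool_rot: [0.059, 0.998, 0.0, -0.0]
ft_force: [0.9, -0.2, 0.5]
grip_width: 17.9
gripper_force: 0.0
```

>>> step_arm(
  increments=[
    {"x": 0, "y": 0, "z": 0, "roll": 0},
    {"x": 0, "y": 0, "z": 0, "roll": 0},
    {"x": 0, "y": 0, "z": 0, "roll": 0},
    {"x": 0, "y": 0, "z": 0, "roll": 0},
  ],
  hand=0,
  grip_force=25,
)

```text
t: 24.65
ee_pos: [463.6, -73.9, 68.9]
tool_rot: [0.059, 0.998, -0.001, 0.0]
ft_force: [-1.1, -4.0, 0.4]
grip_width: 6.7
gripper_force: 24.4
```

>>> step_arm(
  increments=[
    {"x": 0, "y": -0.2, "z": -1.33, "roll": 0},
    {"x": 0, "y": -0.79, "z": -2.54, "roll": 0},
    {"x": 0, "y": -1.7, "z": -3.52, "roll": 0},
    {"x": 0, "y": -2.87, "z": -4.19, "roll": 0},
    {"x": 0, "y": -4.18, "z": -4.49, "roll": 0},
    {"x": 0, "y": -5.52, "z": -4.38, "roll": 0},
    {"x": 0, "y": -6.77, "z": -3.88, "roll": 0},
    {"x": 0, "y": -7.82, "z": -3.04, "roll": 0},
  ],
)

```text
t: 25.45
ee_pos: [454.2, -151.2, 98.7]
tool_rot: [0.059, 0.998, 0.001, 0.001]
ft_force: [1.7, 4.1, 5.1]
grip_width: 6.6
gripper_force: 26.2
```

>>> step_arm(
  increments=[
    {"x": 0, "y": -0.54, "z": 0.72, "roll": 0},
    {"x": 0, "y": -0.75, "z": 1.12, "roll": 0},
    {"x": 0, "y": -0.75, "z": 1.12, "roll": 0},
    {"x": 0, "y": -0.75, "z": 1.12, "roll": 0},
  ],
)

```text
t: 25.85
ee_pos: [453.1, -161.7, 88.5]
tool_rot: [0.06, 0.998, -0.003, -0.0]
ft_force: [-4.3, -4.4, 2.8]
grip_width: 7.1
gripper_force: 25.6
```

>>> step_arm(
  increments=[
    {"x": 0, "y": 0, "z": 0, "roll": 0},
    {"x": 0, "y": 0, "z": 0, "roll": 0},
    {"x": 0, "y": 0, "z": 0, "roll": 0},
    {"x": 0, "y": 0, "z": -1.5, "roll": 0},
    {"x": 0, "y": 0, "z": -3, "roll": 0},
    {"x": 0, "y": 0, "z": -3, "roll": 0},
  ],
  hand=1.8,
)

```text
t: 26.45
ee_pos: [455.0, -159.1, 119.5]
tool_rot: [0.059, 0.998, -0.001, 0.002]
ft_force: [0.6, 0.0, -0.0]
grip_width: 17.9
gripper_force: 0.0
```

>>> step_arm(
  increments=[
    {"x": 0, "y": 0, "z": 0, "roll": 0},
    {"x": 0, "y": 0, "z": 0, "roll": 0},
    {"x": 0, "y": 0, "z": 0, "roll": 0},
    {"x": 0, "y": -0.1, "z": 1, "roll": 0},
    {"x": 0, "y": -0.2, "z": 1.7, "roll": 0},
    {"x": 0, "y": -0.2, "z": 2.2, "roll": 0},
    {"x": 0, "y": -0.2, "z": 2.7, "roll": 0},
    {"x": 0, "y": -0.2, "z": 2.7, "roll": 0},
  ],
  hand=0,
)

```text
t: 27.25
ee_pos: [452.1, -159.8, 89.6]
tool_rot: [0.059, 0.998, 0.0, -0.001]
ft_force: [0.3, 0.4, -0.2]
grip_width: -0.2
gripper_force: 0.0
```

>>> step_arm(
  increments=[
    {"x": 0, "y": 0, "z": 0.1, "roll": 0},
    {"x": 0, "y": 0, "z": 0.2, "roll": 0},
    {"x": 0, "y": 0, "z": 0.2, "roll": 0},
  ],
)

```text
t: 27.55
ee_pos: [453.1, -160.2, 88.8]
tool_rot: [0.059, 0.998, 0.0, 0.0]
ft_force: [-0.7, 1.1, -1.0]
grip_width: 0.2
gripper_force: 0.3
```

>>> step_arm(
  increments=[
    {"x": 0, "y": 0, "z": -4, "roll": 0},
    {"x": 0, "y": -2, "z": -8, "roll": 0},
    {"x": 0, "y": -4, "z": -12, "roll": 0},
    {"x": 0, "y": -6, "z": -15, "roll": 0},
    {"x": 0, "y": -6.5, "z": -18, "roll": 0},
    {"x": 0, "y": -6.5, "z": -18, "roll": 0},
    {"x": 0, "y": -6.5, "z": -18, "roll": 0},
  ],
)

```text
t: 28.25
ee_pos: [445.9, -225.4, 269.4]
tool_rot: [0.059, 0.998, -0.001, 0.001]
ft_force: [0.1, 0.3, -0.0]
grip_width: 0.2
gripper_force: 0.0
```

Run:
```python
from h import *
np.set_printoptions(precision=2,suppress=True)
s=snap('wrist','w7.png')
print(r.get_obs()['ee_pos'])
c=np.array([445.3,-227.6,0]);x=np.array([.9932,-.1162,0]);y=np.array([.1162,.9932,0])
print(w2px(s,[c+b*y+k*x+[0,0,89] for b in(-66,66) for k in(-85,-40,85)]))
print('carry',shift('scene',(360,185,66,56)))
```

```text
[ 445.23 -224.71  268.28]
[[249.71  98.95]
 [252.3  144.16]
 [258.35 253.52]
 [380.13  98.78]
 [377.72 144.05]
 [372.11 253.51]]
carry (0, 0, 0.999)
```

View pics/w7.png

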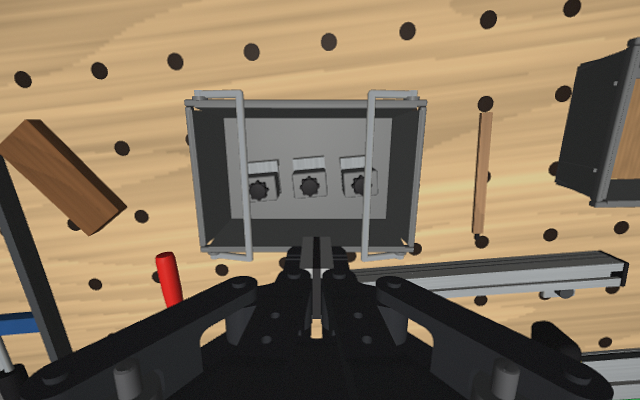

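Both bars are over the opening, but the tote has shifted about 10 mm along -y. The right (+y) bar sits slightly high and my press missed it. Re-measure.

Run:
```python
from h import *
np.set_printoptions(precision=2,suppress=True)
s=load('wrist'); im=s['color']; g=cv2.cvtColor(im,cv2.COLOR_BGR2GRAY).astype(int)
# bar edges
for v in (115,130,145,225,240):
    print(v,'L',g[v,228:256],'R',g[v,358:384])
# floor edges rows
for v in (135,150,205): print(v,'floorL',g[v,215:240],'floorR',g[v,380:400])
for u in (290,335): print(u,'top',g[112:124,u],'bot',g[210:226,u])
print('rim',px2w(s,[(186,102),(425,102),(203,251),(412,250)],85))
```

```text
115 L [ 46  47  46  47  47  49  46  43  81 137 157 155 155 153 145 124  80  44
  47  47  47  48  46  47  47  46  48  48] R [ 47  47  48  47  49  46  46  43  66 119 149 152 151 153 156 155 121  39
  45  48  47  48  48  46  47  46]
130 L [131 131 132 132 131 132 132 133 133 132 145 155 155 156 154 145 120 104
 125 136 136 134 136 136 136 135 135 136] R [137 136 135 135 135 135 136 126 100 139 152 152 153 154 154 134 112 134
 132 131 133 131 132 131 132 131]
145 L [132 131 130 132 131 131 132 131 132 131 131 144 155 155 155 153 143 115
 115 135 134 134 134 135 134 135 135 135] R [134 134 135 134 134 135 128 109 128 151 152 153 154 157 144 108 133 131
 130 130 131 131 130 130 130 129]
225 L [ 51  51  50  52  51  52  53  52  51  51  51  53  53  52  51  63 124 159
 156 156 153 142 109  60  51  51  51  51] R [ 50  51  51  55  98 145 151 153 154 160 142  65  46  52  53  51  51  51
  51  50  51  51  53  52  53  52]
240 L [ 52  53  52  53  52  52  53  51  53  54  50  52  52  51  53  49  64 124
 159 156 156 153 141 104  55  51  51  52] R [ 52  49  47  79 135 153 151 153 156 146  95  46  51  52 
[... 330 characters left out ...]
131 130
 131 132 131 131 133 125 137] floorR [129 130 129 129 129 129 129 128 131 123  63  50  52  53  51  53  51  51
  53  51]
205 floorL [ 45  47  47  45  46  47  48  48  46  45  47  45  47  48  43  94 127 126
 126 126 126 126 126 125 127] floorR [123 123 123 123 123 121  96  46  52  51  52  52  53  53  50  50  52  52
  52  51]
290 top [ 47  47  47  47  46  55 114 143 140 141 140 140] bot [129 129 127 127 128 127 127 129 112  47  51  53  52  52  54  52]
335 top [ 47  45  47  47  47  55 112 142 139 139 139 138] bot [127 126 127 126 125 125 126 128 113  46  50  53  52  53  50  52]
rim [[ 348.38 -349.39   85.  ]
 [ 377.05 -106.     85.  ]
 [ 512.97 -367.75   85.  ]
 [ 540.19 -124.85   85.  ]]
```

Run:
```python
from h import *
np.set_printoptions(precision=2,suppress=True)
s=load('wrist')
f=px2w(s,[(224.8,135),(229.8,205),(390.6,135),(386.2,205),(290,117.8),(335,117.8),(290,218.2),(335,218.2)],10)
d=f[1]-f[0]; print(f[:,:2])
x=np.array([.9932,-.1162,0]);y=np.array([.1162,.9932,0])
print('yaw', np.arctan2((f[3]-f[2]+f[1]-f[0])[1],(f[3]-f[2]+f[1]-f[0])[0]))
a=(f@x);b=f@y
print('x',a[4:],'y',b[:4]); cx=(a[4]+a[5]+a[6]+a[7])/4; cy=b[:4].mean(); print(cx,cy); c=cx*x+cy*y; print('centre',c)
for z in (89,97):
    print(z,(px2w(s,[(240,115),(248.2,240),(370,115),(364.7,240)],z)-c)@y)
```

```text
[[ 386.16 -339.04]
 [ 479.82 -350.75]
 [ 411.33 -125.28]
 [ 505.02 -136.27]
 [ 374.66 -251.96]
 [ 381.41 -194.73]
 [ 508.52 -270.88]
 [ 515.86 -208.36]]
yaw -0.12057202196329947
x [401.39 401.45 536.54 536.56] y [-291.86 -292.61  -76.63  -76.66]
468.98495276965485 -184.43916214520186
centre [ 444.36 -237.68    0.  ]
89 [-66.77 -66.66  66.63  66.86]
97 [-64.82 -64.71  65.29  65.51]
```

>>> step_arm(
  increments=[
    {"x": 0, "y": 2, "z": 4, "roll": 0},
    {"x": 0, "y": 4, "z": 8, "roll": 0},
    {"x": -0.1, "y": 5.4, "z": 11.5, "roll": 0},
    {"x": -0.1, "y": 5.4, "z": 14.5, "roll": 0},
    {"x": -0.1, "y": 5.4, "z": 16.5, "roll": 0},
    {"x": -0.1, "y": 5.4, "z": 17.2, "roll": 0},
    {"x": -0.1, "y": 5.4, "z": 17.6, "roll": 0},
    {"x": -0.1, "y": 5.4, "z": 17.6, "roll": 0},
  ],
)

```text
t: 29.15
ee_pos: [451.0, -170.0, 93.2]
tool_rot: [0.059, 0.998, 0.001, -0.001]
ft_force: [-1.0, 0.5, 1.4]
grip_width: 0.1
gripper_force: 1.0
```

>>> step_arm(
  increments=[
    {"x": 0, "y": 0, "z": 0.2, "roll": 0},
    {"x": 0, "y": 0, "z": 0.2, "roll": 0},
    {"x": 0, "y": 0, "z": 0.2, "roll": 0},
  ],
)

```text
t: 29.45
ee_pos: [451.7, -170.5, 92.8]
tool_rot: [0.059, 0.998, 0.0, -0.0]
ft_force: [-8.5, 4.7, 18.3]
grip_width: 0.5
gripper_force: 9.1
```

Both bails are fully in. Moving to above the carry tote.

>>> step_arm(
  increments=[
    {"x": 0, "y": 0, "z": -4, "roll": 0},
    {"x": 0, "y": 0, "z": -8.5, "roll": 0},
    {"x": 0.4, "y": 3, "z": -12, "roll": 0},
    {"x": 1, "y": 7, "z": -14, "roll": 0},
    {"x": 1.7, "y": 11.5, "z": -14.5, "roll": 0},
    {"x": 2.4, "y": 16, "z": -15, "roll": 0},
    {"x": 3.1, "y": 20.5, "z": -15, "roll": 0},
    {"x": 3.8, "y": 25, "z": -15, "roll": 0},
  ],
  hand=5,
)

```text
t: 30.25
ee_pos: [444.3, 83.2, 241.7]
tool_rot: [0.059, 0.998, 0.0, 0.001]
ft_force: [0.6, 0.8, -0.2]
grip_width: 50.0
gripper_force: 0.0
```

>>> step_arm(
  increments=[
    {"x": 0.6, "y": 4.5, "z": 0, "roll": 0},
    {"x": 1.2, "y": 8.5, "z": 0, "roll": 0},
    {"x": 1.8, "y": 12, "z": 0, "roll": 0},
    {"x": 1.8, "y": 12, "z": 0, "roll": 0},
    {"x": 1.8, "y": 12, "z": 0, "roll": 0},
  ],
)

```text
t: 30.75
ee_pos: [440.3, 203.2, 241.0]
tool_rot: [0.058, 0.998, -0.0, 0.0]
ft_force: [-0.3, 0.6, -0.8]
grip_width: 50.0
gripper_force: 0.0
```

Run:
```python
from h import *
s=snap('wrist','w8.png')
o=r.get_obs();print(o['ee_pos'],o['tool_rot'],o['q'])
print('carry',shift('scene',(360,185,66,56)))
```

```text
[440.46686369 202.40255118 240.90763939] [ 5.86884806e-02  9.98276303e-01 -2.56047495e-04  1.40009143e-04] [ 3.00156493e-01  1.91211409e-01 -1.47360014e-01  1.23214259e+00
 -5.77819371e-04  4.17600921e-01]
carry (0, 0, 0.999)
```

View pics/w8.png

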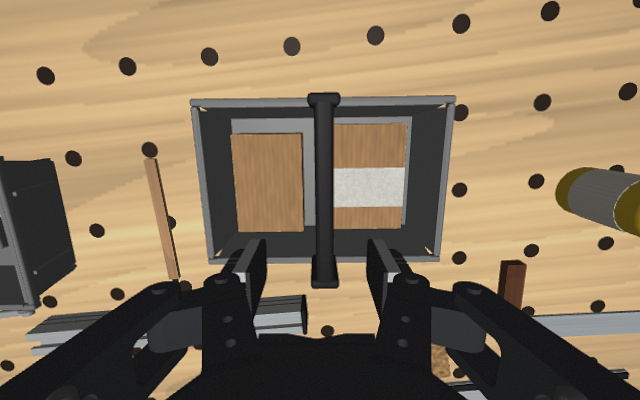

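The handle runs from (323,97) to (324,285), and the rim's far corners are at (191,101) and (456,97). Measure it.

Run:
```python
from h import *
np.set_printoptions(precision=2,suppress=True)
s=load('wrist'); g=cv2.cvtColor(s['color'],cv2.COLOR_BGR2GRAY).astype(int)
f=px2w(s,[(191,101),(456,97),(210,263),(440,262)],85); print(f, f.mean(0))
for v in (125,160,210,240): print(v,g[v,308:342])
h=px2w(s,[(323.5,110),(324,270)],138); print(h,np.arctan2(*(h[1]-h[0])[[1,0]]))
for u in (270,370): print(u,g[94:118,u],g[225:270,u])
for v in (150,200): print(v,g[v,194:212],g[v,440:456])
```

```text
[[345.44  95.25  85.  ]
 [370.46 341.42  85.  ]
 [510.72  78.67  85.  ]
 [537.8  325.22  85.  ]] [441.11 210.14  85.  ]
125 [145 144 145 145 149 128  41  27  38  47  56  62  61  59  59  56  53  54
  53  52  51  50  42  33  24  73 129 148 144 143 144 141 130 127]
160 [141 142 142 142 143 136  94  23  33  39  49  55  57  57  56  55  54  53
  52  51  50  44  41  30  26  65 119 137 134 133 135 139 138 135]
210 [133 133 133 132 133 134 121  64  25  31  35  47  50  50  50  49  49  50
  47  45  47  44  37  31  27  67 124 144 140 134 134 134 134 132]
240 [54 53 54 53 53 55 55 47 22 31 35 38 45 44 48 47 45 45 45 45 45 40 36 34
 29 40 56 53 54 54 54 52 54 54]
[[369.04 216.33 138.  ]
 [505.5  201.87 138.  ]] -0.10557104324017022
270 [188 188 190 166 121 111 123 123 127 135 135 138 116  69  47  48  49  50
  49  49  50  50  48  44] [135 135 135 134 136 138 122  48  52  53  55  53  55  54  53  54  53  54
  53  53  54  53  53  55  53  53  55  53  53  53  52  50  79 122 120 120
 123 112 133 200 191 187 185 185 186]
370 [170 172 135 105 118 123 124 129 132 132 136 103  55  48  49  48  49  49
  49  48  50  48  59 116] [139 139 141 124  48  52  54  54  53  54  54  53  53  50  25  24  22  20
  20  17  19  21  19  20  22  22  20  21  20  21  21  20  23  22  20  19
  20  19  21  20  19  22  18  23  22]
150 [171 134 121 124 127 123 120 123  91  56  47  48  48  49  47  48  48  49] [ 55  52  49  91 116 119 118 124 122 114 131 179 187 186 185 186]
200 [186 186 184 185 185 187 169 122 115 123 121 120 122 112  74  46  48  49] [117 117 122 123 113 139 195 195 193 195 194 193 194 193 193 194]
```

>>> step_arm(
  increments=[
    {"x": 0, "y": 0.7, "z": 3, "roll": -0.014},
    {"x": 0, "y": 0.7, "z": 6, "roll": -0.014},
    {"x": 0, "y": 0.7, "z": 9, "roll": -0.014},
    {"x": 0, "y": 0.7, "z": 11.5, "roll": -0.014},
    {"x": 0, "y": 0.7, "z": 12.9, "roll": -0.014},
    {"x": 0, "y": 0.7, "z": 12.9, "roll": -0.014},
  ],
)

```text
t: 31.45
ee_pos: [439.7, 207.6, 109.8]
tool_rot: [0.053, 0.999, -0.001, -0.002]
ft_force: [-0.2, -0.1, 0.7]
grip_width: 49.9
gripper_force: 0.0
```

>>> step_arm(
  increments=[
    {"x": 0, "y": 0, "z": 0, "roll": 0},
    {"x": 0, "y": 0, "z": 0, "roll": 0},
    {"x": 0, "y": 0, "z": 0, "roll": 0},
    {"x": 0, "y": 0, "z": 0, "roll": 0},
    {"x": 0, "y": 0, "z": 0, "roll": 0},
    {"x": 0, "y": 0, "z": 0, "roll": 0},
  ],
  hand=0.5,
  grip_force=90,
)

```text
t: 32.05
ee_pos: [442.6, 209.6, 113.3]
tool_rot: [0.052, 0.999, 0.0, 0.002]
ft_force: [-1.9, -2.5, 6.9]
grip_width: 14.2
gripper_force: 88.9
```

Handle gripped. I'll lift it and record a baseline view of the tote.

>>> step_arm(
  increments=[
    {"x": 0, "y": 0, "z": -1, "roll": 0},
    {"x": 0, "y": 0, "z": -2.5, "roll": 0},
    {"x": 0, "y": 0, "z": -4.5, "roll": 0},
    {"x": 0, "y": 0, "z": -6.5, "roll": 0},
    {"x": 0, "y": 0, "z": -9, "roll": 0},
    {"x": 0, "y": 0, "z": -11.5, "roll": 0},
    {"x": 0, "y": 0, "z": -13.5, "roll": 0},
    {"x": 0, "y": 0, "z": -13.5, "roll": 0},
  ],
)

```text
t: 32.85
ee_pos: [442.2, 210.1, 248.8]
tool_rot: [0.052, 0.999, 0.001, 0.001]
ft_force: [1.9, 0.0, -9.3]
grip_width: 14.2
gripper_force: 88.4
```

Run:
```python
from h import *
np.set_printoptions(precision=2,suppress=True)
for n in('scene','side'): snap(n,n+'1.png')
snap('wrist','wc.png')
c=np.array([444.4,-237.7,0]);a=-.1185;x=np.array([np.cos(a),np.sin(a),0]);y=np.array([-np.sin(a),np.cos(a),0])
P=[c+i*85*x+j*125*y+[0,0,85] for i in(-1,1) for j in(-1,1)]
B=[c+k*85*x+j*66*y+[0,0,89] for j in(-1,1) for k in (-1,1)]
t=[]
for n in('scene','side'):
    s=load(n); im=s['color'].copy()
    p=w2px(s,P+B)
    u0,v0=p.min(0).astype(int)-25; u1,v1=p.max(0).astype(int)+25
    k=cv2.resize(im[v0:v1,u0:u1],None,fx=4,fy=4,interpolation=cv2.INTER_CUBIC)
    for q in p: cv2.circle(k,tuple(int(z) for z in (q-[u0,v0]+.5)*4),3,(0,0,255),-1)
    t.append(cv2.resize(k,(int(k.shape[1]*290/k.shape[0]*1.0),290)) if 0 else k)
w=max(k.shape[1] for k in t); k=np.vstack([cv2.copyMakeBorder(i,0,0,0,w-i.shape[1],0) for i in t])
f=min(800/k.shape[1],600/k.shape[0]); cv2.imwrite('pics/chk.png',cv2.resize(k,None,fx=f,fy=f)); print(k.shape)
o=r.get_obs();print(o['ee_pos'],o['ft_force'],o['torque'],o['grip_width'],o['gripper_force'],o['tool_rot'])
```

```text
(868, 628, 3)
[440.17 209.33 244.99] [-0.82  0.58 -9.45] [-0.04  0.03  0.02] 14.340869906569214 88.40567708015442 [ 0.05  1.   -0.   -0.  ]
```

View pics/chk.png

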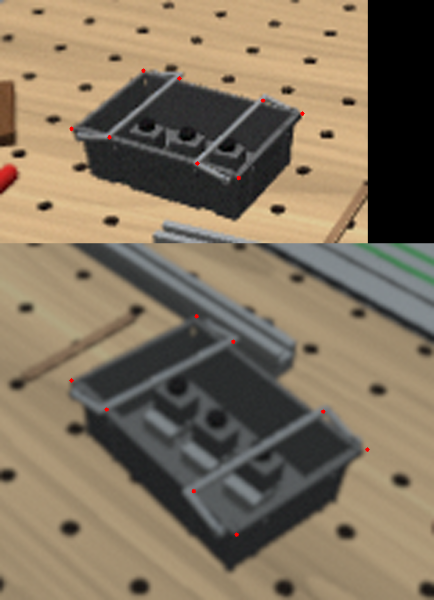

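The overlay matches the tote in both views, with the bars at the expected fully-in points. Next I'll check the carry tote's offset in the gripper from the wrist image numerically.

Run:
```python
from h import *
s=load('wrist'); g=cv2.cvtColor(s['color'],cv2.COLOR_BGR2GRAY).astype(int)
for u in (260,390): print('col',u,70,list(g[60:110,u]))
for v in (130,170): print('row',v,list(g[v,150:225:1]),'R',list(g[v,430:500:1]))
```

```text
col 260 70 [np.int64(222), np.int64(226), np.int64(226), np.int64(224), np.int64(224), np.int64(222), np.int64(219), np.int64(215), np.int64(217), np.int64(221), np.int64(223), np.int64(225), np.int64(226), np.int64(227), np.int64(230), np.int64(203), np.int64(129), np.int64(127), np.int64(139), np.int64(149), np.int64(148), np.int64(148), np.int64(148), np.int64(155), np.int64(162), np.int64(164), np.int64(164), np.int64(163), np.int64(164), np.int64(165), np.int64(169), np.int64(118), np.int64(67), np.int64(60), np.int64(61), np.int64(61), np.int64(63), np.int64(62), np.int64(62), np.int64(63), np.int64(64), np.int64(62), np.int64(63), np.int64(62), np.int64(63), np.int64(63), np.int64(63), np.int64(62), np.int64(63), np.int64(63)]
col 390 70 [np.int64(222), np.int64(222), np.int64(222), np.int64(221), np.int64(220), np.int64(218), np.int64(216), np.int64(215), np.int64(213), np.int64(215), np.int64(220), np.int64(224), np.int64(228), np.int64(229), np.int64(233), np.int64(158), np.int64(123), np.int64(131), np.int64(142), np.int64(147), np.int64(148), np.int64(147), np.int64(147),
[... 3912 characters left out ...]
 np.int64(65), np.int64(68), np.int64(69), np.int64(68), np.int64(69), np.int64(66), np.int64(68), np.int64(68), np.int64(68), np.int64(68), np.int64(69), np.int64(67), np.int64(69), np.int64(66), np.int64(69), np.int64(68), np.int64(67), np.int64(69), np.int64(68), np.int64(67), np.int64(68), np.int64(68), np.int64(69), np.int64(67), np.int64(68), np.int64(68), np.int64(69), np.int64(68), np.int64(68), np.int64(67), np.int64(66), np.int64(68), np.int64(67), np.int64(68), np.int64(69), np.int64(68), np.int64(67), np.int64(69), np.int64(69), np.int64(69), np.int64(68), np.int64(68), np.int64(69), np.int64(67), np.int64(68), np.int64(69), np.int64(68), np.int64(69), np.int64(67), np.int64(67)]
```

Run:
```python
from h import *
np.set_printoptions(precision=2,suppress=True)
s=load('wrist'); o=r.get_obs(); M=R.from_quat(o['tool_rot']).as_matrix()
d=(px2w(s,[(260,75.7),(390,75.2)],218)-o['ee_pos'])@M; print('rim in tool axes',d)
g=cv2.cvtColor(s['color'],cv2.COLOR_BGR2GRAY).astype(int)
print(g[90,120:180].tolist(),g[90,460:530].tolist())
print(M)
```

```text
rim in tool axes [[ 86.41 -30.    27.29]
 [ 86.65  38.27  27.21]]
[132, 131, 132, 133, 133, 134, 134, 133, 136, 135, 136, 136, 138, 137, 138, 138, 139, 139, 140, 141, 141, 141, 141, 141, 143, 143, 144, 143, 144, 145, 143, 142, 144, 144, 144, 146, 145, 147, 147, 146, 147, 148, 149, 149, 150, 150, 150, 151, 151, 152, 153, 153, 154, 155, 155, 157, 155, 156, 157, 157] [154, 152, 152, 152, 151, 151, 151, 149, 148, 148, 148, 148, 145, 146, 144, 143, 143, 143, 142, 142, 141, 141, 140, 138, 139, 138, 136, 137, 134, 135, 134, 133, 133, 132, 131, 130, 130, 129, 128, 127, 127, 125, 125, 123, 124, 123, 122, 120, 121, 119, 118, 117, 116, 115, 113, 113, 112, 111, 110, 109, 109, 108, 106, 105, 104, 102, 101, 99, 95, 94]
[[-0.99  0.1  -0.  ]
 [ 0.1   0.99 -0.  ]
 [ 0.   -0.   -1.  ]]
```

>>> step_arm(
  increments=[
    {"x": -0.2, "y": -1.5, "z": 0, "roll": 0},
    {"x": -0.55, "y": -4.5, "z": 0, "roll": 0},
    {"x": -0.95, "y": -8, "z": 0, "roll": 0},
    {"x": -1.35, "y": -11.5, "z": 0, "roll": 0},
    {"x": -1.75, "y": -15, "z": 0, "roll": 0},
    {"x": -2.2, "y": -18.5, "z": 0, "roll": 0},
    {"x": -2.6, "y": -22, "z": 0, "roll": 0.014},
    {"x": -3, "y": -25.5, "z": 0, "roll": 0.014},
  ],
)

```text
t: 33.8
ee_pos: [443.1, -48.1, 244.7]
tool_rot: [0.059, 0.998, 0.0, -0.002]
ft_force: [1.3, -0.1, -8.8]
grip_width: 14.1
gripper_force: 88.6
```

>>> step_arm(
  increments=[
    {"x": -0.3, "y": -3.5, "z": 0, "roll": 0},
    {"x": -0.6, "y": -7, "z": 0, "roll": 0},
    {"x": -0.95, "y": -10.5, "z": 0, "roll": 0},
    {"x": -1.3, "y": -14, "z": 0, "roll": 0},
    {"x": -1.6, "y": -17, "z": 0, "roll": 0},
    {"x": -1.8, "y": -18.8, "z": 0, "roll": 0},
    {"x": -1.8, "y": -18.8, "z": 0, "roll": 0},
    {"x": -1.8, "y": -18.8, "z": 0, "roll": 0},
  ],
)

```text
t: 34.6
ee_pos: [439.4, -235.2, 244.8]
tool_rot: [0.059, 0.998, 0.002, -0.002]
ft_force: [1.1, -0.2, -8.6]
grip_width: 14.2
gripper_force: 88.7
```

Run:
```python
from h import *
np.set_printoptions(precision=3,suppress=True)
def sh(n,box):
    a=cv2.cvtColor(cv2.imread('pics/%s1.png'%n),cv2.COLOR_BGR2GRAY)
    b=cv2.cvtColor(snap(n,n+'2.png')['color'],cv2.COLOR_BGR2GRAY)
    u,v,w,h=box; m=cv2.matchTemplate(b[v-20:v+h+20,u-20:u+w+20],a[v:v+h,u:u+w],cv2.TM_CCOEFF_NORMED)
    _,q,_,p=cv2.minMaxLoc(m); return p[0]-20,p[1]-20,round(q,3)
for n in('scene','side'):
    s=load(n); c=np.array([444.4,-237.7,0]);a=-.1185;x=np.array([np.cos(a),np.sin(a),0]);y=np.array([-np.sin(a),np.cos(a),0])
    # near wall seen by that camera (scene: +x wall; side: -x/-y walls)
    Q=[c+85*x*.95-125*y,c+85*x*.95+125*y] if n=='scene' else [c-80*x-115*y,c-80*x+115*y]
    p=w2px(s,[q+[0,0,z] for q in Q for z in (5,50)])
    lo=p.min(0).astype(int)-6; hi=p.max(0).astype(int)+6
    print(n,lo,hi,sh(n,(lo[0],lo[1],*(hi-lo))))
o=r.get_obs();print(o['ee_pos'],o['tool_rot'],o['ft_force'],o['torque'],o['grip_width'])
e=o['ee_pos']-c; print('own',e@x,e@y)
```

```text
scene [215 184] [287 225] (0, 0, 0.999)
side [290 254] [356 328] (0, 0, 0.955)
[ 439.751 -234.637  245.473] [ 0.059  0.998  0.001 -0.001] [-0.68   0.248 -8.42 ] [ 0.106 -0.045  0.056] 14.572474265749387
own -4.978521773021682 2.4919711823131276
```

>>> step_arm(
  increments=[
    {"x": -0.35, "y": -0.15, "z": 1, "roll": 0},
    {"x": -0.65, "y": -0.25, "z": 2, "roll": 0},
    {"x": -0.65, "y": -0.25, "z": 3, "roll": 0},
    {"x": -0.65, "y": -0.25, "z": 3.3, "roll": 0},
    {"x": -0.65, "y": -0.25, "z": 3.3, "roll": 0},
    {"x": -0.65, "y": -0.25, "z": 3.3, "roll": 0},
    {"x": -0.65, "y": -0.25, "z": 3.3, "roll": 0},
  ],
)

```text
t: 35.4
ee_pos: [447.0, -239.4, 214.2]
tool_rot: [0.059, 0.998, -0.0, 0.0]
ft_force: [0.0, 0.5, -7.8]
grip_width: 14.5
gripper_force: 88.6
```

Run:
```python
from h import *
np.set_printoptions(precision=3,suppress=True)
c=np.array([444.4,-237.7,0]);a=-.1185;x=np.array([np.cos(a),np.sin(a),0]);y=np.array([-np.sin(a),np.cos(a),0])
o=r.get_obs();print(o['ee_pos'],o['tool_rot'],o['ft_force'],o['torque'],o['grip_width'])
e=o['ee_pos']-c; print('own',e@x,e@y)
s=snap('wrist'); g=cv2.cvtColor(s['color'],cv2.COLOR_BGR2GRAY).astype(int); print(g[68:82,260],g[68:82,390])
cv2.imwrite('pics/wd.png',s['color'])
t=[]
for n in('scene','side'):
    s=snap(n,n+'3.png'); p=w2px(s,[[c[0],c[1],90]])[0].astype(int)
    t.append(cv2.resize(s['color'][p[1]-55:p[1]+45,p[0]-65:p[0]+65],None,fx=3,fy=3,interpolation=cv2.INTER_CUBIC))
cv2.imwrite('pics/chk2.png',np.hstack(t))
```

```text
[ 447.018 -239.387  214.229] [ 0.059  0.998 -0.     0.   ] [ 0.036  0.463 -7.752] [ 0.032 -0.024  0.007] 14.453240579792318
own 2.7991492705768657 -1.3656680943463884
[216 221 224 226 227 228 231 205 131 127 137 148 148 147] [225 225 225 223 220 220 225 146 122 130 140 147 147 145]
```

>>> step_arm(
  increments=[
    {"x": 0.1, "y": 0.1, "z": 0.4, "roll": 0},
    {"x": 0.1, "y": 0.1, "z": 0.8, "roll": 0},
    {"x": 0.1, "y": 0.1, "z": 1.1, "roll": 0},
    {"x": 0.1, "y": 0.1, "z": 1.2, "roll": 0},
    {"x": 0.1, "y": 0.1, "z": 1.2, "roll": 0},
  ],
)

```text
t: 36.05
ee_pos: [445.6, -237.9, 201.3]
tool_rot: [0.059, 0.998, 0.0, -0.0]
ft_force: [1.1, -0.7, -8.9]
grip_width: 14.2
gripper_force: 88.7
```

>>> step_arm(
  increments=[
    {"x": 0, "y": 0, "z": 0.1, "roll": 0},
    {"x": 0, "y": 0, "z": 0.2, "roll": 0},
    {"x": 0, "y": 0, "z": 0.2, "roll": 0},
    {"x": 0, "y": 0, "z": 0.2, "roll": 0},
  ],
)

```text
t: 36.45
ee_pos: [446.0, -238.2, 200.5]
tool_rot: [0.059, 0.998, -0.0, 0.001]
ft_force: [-2.4, 0.7, -1.3]
grip_width: 14.9
gripper_force: 89.6
```

>>> step_arm(
  increments=[
    {"x": 0, "y": 0, "z": 0.1, "roll": 0},
    {"x": 0, "y": 0, "z": 0.1, "roll": 0},
    {"x": 0, "y": 0, "z": 0.1, "roll": 0},
  ],
)

```text
t: 36.75
ee_pos: [446.1, -238.3, 200.4]
tool_rot: [0.059, 0.998, -0.001, 0.001]
ft_force: [-3.6, 2.1, 5.2]
grip_width: 14.5
gripper_force: 90.8
```

>>> step_arm(
  increments=[
    {"x": 0, "y": 0, "z": 0, "roll": 0},
    {"x": 0, "y": 0, "z": 0, "roll": 0},
    {"x": 0, "y": 0, "z": 0, "roll": 0},
    {"x": 0, "y": 0, "z": 0, "roll": 0},
    {"x": 0, "y": 0, "z": -1, "roll": 0},
    {"x": 0, "y": 0, "z": -3, "roll": 0},
    {"x": 0, "y": 0, "z": -6, "roll": 0},
    {"x": 0, "y": 0, "z": -9, "roll": 0},
  ],
  hand=5,
)

```text
t: 37.55
ee_pos: [445.6, -237.9, 290.1]
tool_rot: [0.059, 0.998, 0.0, -0.0]
ft_force: [0.5, -0.1, -0.3]
grip_width: 50.2
gripper_force: 0.0
```

>>> step_arm(
  increments=[
    {"x": 0, "y": 4, "z": -3, "roll": 0},
    {"x": 0, "y": 8, "z": -4, "roll": 0},
    {"x": 0, "y": 12, "z": -4, "roll": 0},
    {"x": 0, "y": 16, "z": -4, "roll": 0},
    {"x": 0, "y": 20, "z": -4, "roll": 0},
    {"x": 0, "y": 24, "z": -4, "roll": 0},
    {"x": 0, "y": 24, "z": -4, "roll": 0},
  ],
)

```text
t: 38.25
ee_pos: [474.2, 4.2, 329.6]
tool_rot: [0.056, 0.998, 0.001, 0.001]
ft_force: [0.7, -0.9, -0.0]
grip_width: 50.1
gripper_force: 0.0
```

Run:
```python
from h import *
c=np.array([444.4,-237.7,0]);a=-.1185;x=np.array([np.cos(a),np.sin(a),0]);y=np.array([-np.sin(a),np.cos(a),0])
P=[c+i*85*x+j*125*y+[0,0,z] for z in(85,172) for i in(-1,1) for j in(-1,1)]+[c+k*75*x+[0,0,225] for k in(-1,1)]
t=[]
for n in('scene','side'):
    s=snap(n,n+'4.png'); q=w2px(s,P); p=w2px(s,[[c[0],c[1],110]])[0].astype(int)
    o=p-[65,75]
    k=cv2.resize(s['color'][o[1]:o[1]+140,o[0]:o[0]+130],None,fx=3,fy=3,interpolation=cv2.INTER_CUBIC)
    for w in q: cv2.circle(k,tuple(int(z) for z in (w-o+.5)*3),2,(0,0,255),-1)
    t.append(k)
cv2.imwrite('pics/fin.png',np.hstack(t)); o=r.get_obs(); print(o['ee_pos'],o['t'])
```

```text
[474.16346815   0.79747052 329.32524361] 38.35
```

View pics/fin.png

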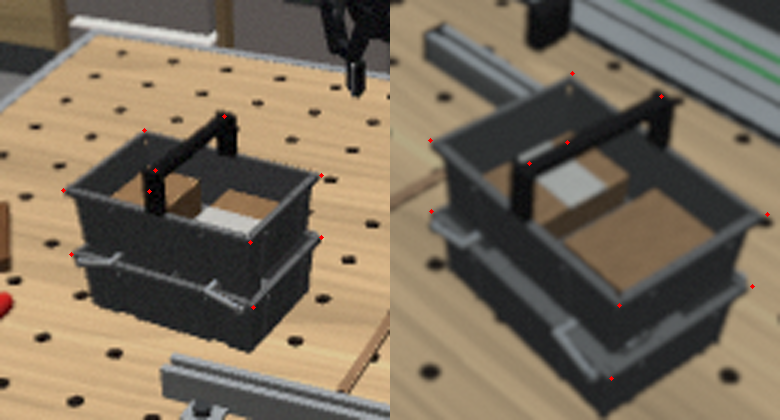

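The predicted seated corners (rim at z = 172) fall on the upper tote's rim corners in both views, so it sits square and seated. Handing in.

```bash
python3 -c "
from workcell import order
print(order.hand_in())"
```

```text
the job is handed in; nothing more can be done
None
```

The job is handed in: all three stops present are upright in the tote, both bail arms are fully in, and the carry tote is seated squarely on the bars; during the second bail swing the tote slid about 10 mm, which I measured and allowed for.

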